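# Build up a drive unit in its assembly nest

### The arm

A 7-joint arm with a two-finger parallel gripper is mounted at the origin on a cart in front of the work surface, level with it; the furniture and walls round the work are solid. World frame = base frame: x ahead of the robot, y to its left, z up, the work surface at z = 0. Lengths are in m, angles in rad, forces in N, time in s.
With the tool pointing down it reaches from about 0.4 to 0.85 m from the base axis. Payload 10.4 kg.
Tool frame: the origin (TCP) lies on the centre line of the jaws, within the pads' length; the fingertips stand 17 mm ahead of it and the grasp point (between the pads) lies 2 mm behind it (manip.tcp_to_tips is the distance from the TCP to the fingertips, in m); z points along the fingers, x is the direction in which the jaws open and shut, and the axes are right-handed (so a half turn about z gives the same grasp; the last joint's range is limited). The gripper opens to 85 mm and grips with 20 to 120 N. Pads are 22 mm wide; open, the fingers measure 114 mm over their backs; the gripper's body (76 mm by 85 mm) begins 54 mm behind the grasp point. The pads swing forward as they close: fully open they stand 13 mm farther back than shut.
Start: joints at [-1.365, 0.332, -0.065, 1.46, 0.022, 1.35, -0.088], TCP at [0.142, 0.609, 0.214] pointing down, gripper open.
Joint ranges: [-2.6, 2.6], [-0.5, 2.12], [-1.47, 1.34], [0.16, 2.42], [-1.27, 4.41], [0.06, 2.06], [-2.6, 2.6]. Speed limits (rad/s): [2.22, 2.22, 2.79, 2.79, 3.14, 3.14, 3.14].

### API

Orientations are given as a unit quaternion [x, y, z, w].
In Python, from workcell import manip gives the robot as it stands.
- The arm moves only by the shell command python3 -m pendant 'ROWS' [FORCE]. ROWS is JSON, a list of rows, each a list of 3 entries, a list of its own where there are three numbers: the shift along the world's x, y, z in cm, then the turn, a rotation vector about the world's x, y, z in degrees, then the closure in counts, from 0 (fully open) to 255 (shut). A call has 1 to 12 rows; each row shifts and turns the pose as measured when the row begins; what a row does not reach is not made up. A row lasts 1/8 s, in which the tool goes at most 62.5 mm and 10.7 degrees, less where a joint would pass 70% of its speed; a pose out of reach is approached as far as the arm can. A call is refused whole if a number of a shift passes 6.25 or a number of a turn 10.7, either way. A call with a gripper value outside its range is refused whole. The fingers move at their own pace and stop on an object; FORCE is the grip in N (left out, the last holds). Time passes only in rows, so rows that do not move let the fingers close. It gives the time, the measured TCP pose, the force and the opening at its end, in the units of the state.
- manip.get_obs(): the state, without advancing time (a new reading comes with each control period).
- manip.camera(name): name is "side" or "top" or "wrist"; returns a dict with "pixels" (384x512x3 uint8, red, green, blue), "range_z" (384x512 float32, m along the optical axis (not along the pixel's ray), 0 where there is no reading), "K" (3x3 intrinsics, pixels), "origin" and "rotation" of the camera in the world; the wrist camera has in their place "hand_eye" (4x4, takes a point from camera to tool coordinates, whose origin is the TCP and whose axes are the tool frame's). Camera axes: x right, y down, z forward; pixel columns grow to the right and rows downward; lengths in m; the calibration is good to about 2 mm. A picture is of the moment at which its call begins: read the wrist's pose just before it.
- manip.hand_in(): hands the job in, once; it reports no verdict.
The state is a dict: "clock": time; "joint_pos": joint angles; "joint_velocities": joint speeds; "tau": joint torques, N m; "position": TCP position; "ee_rot": TCP orientation; "ft_force": force on the tool from outside, world axes, zero at the start; "torque": the same for the moment, N m; "grip_width": opening from 0.0 (shut) to 1.0 (fully open).
Only numpy, scipy, OpenCV 4.12 (cv2) and the standard library are available. Lean on these libraries where they do the work, as an engineer would, in place of code of your own. Each camera call takes 0.05 s, during which the arm holds its last target.

### The job

Build up the small drive unit in the pinned aluminium assembly nest, bottom to top: set the grey base tray flat between the nest's dowels, then lower the circuit board onto the pads inside the tray, then stand the finned heat sink in the black frame on the board, and last put the grille-topped hood over everything so that it sits fully down on the tray's rim. Let go of each part once it is seated before fetching the next, and leave the scanner, the tape roll and the screwdriver where they lie.

Things in the scene. Friction and masses are not known exactly. Their poses are not given: they have to be found in the camera images.
- nest: Fixed aluminium plate 100 (x) x 142 (y) x 12 mm on the bench with eight steel bullet-nosed dowels, 11 mm thick, rising 20 mm above it (9 straight, 11 tapered), axes at (x, y) = (+-39, +-38) and (+-20, +-61) mm. They enclose a place 67 x 111 mm, long along y, for the base tray; the tapers pull in a tray lowered 5 mm off. Origin: centre of the underside; z up.
- nest_seat (a point): Centre of the nest plate's top face, 12 mm above the nest's origin, axes as the nest: where the underside centre of the base tray comes to lie.
- tray: Grey open base tray, 62 (x) x 106 (y) mm, rim 14 high, 5 wide. Origin: centre of the underside, z up. Inside stand 8 guide posts, 8 mm thick, straight to 24, tapered to 36 mm up, axes (+-22.5, +-30), (+-11, +-44.5), and 4 pads, tops 16 mm up, for the board. Plain long sides: grip across the 62 mm at mid-length. 130 g. Either way round is right; so for all parts.
- board: Circuit board: slab 33 (x) x 76 (y) x 8 mm, dark green top, aluminium below, black terminal blocks at both ends (17 mm high), in its middle a black frame for the heat sink, inside 24 x 40 mm, flared lips 18 mm up and 32 mm across x. Origin: underside centre, z up. Grip the slab's edges across 33 mm. 100 g. Seated, its origin is 16 mm above the tray's, 2 mm free each side.
- heatsink: Finned aluminium heat sink, 20 (x) x 36 (y) x 24 mm high, fins along y. Origin: centre of the underside, z up. Grip across the 20 mm width, fingertips above the frame's lips when set down. 90 g. It stands in the board's frame, long side along the board's length, 2 mm free each side, its underside on the board's top, 8 mm above the board's origin.
- hood: Light grey box-shaped cover, open below, 62 (x) x 106 (y) x 38 mm high, walls 2.5 mm, slotted grille on top. Origin: centre of the open underside, z up. Grip across the 62 mm width at mid-length. 140 g. It goes over the posts, 2 mm free each side (their tapered tips pull it in), and its walls come to stand on the tray's rim, its origin 14 mm above the tray's.
- scanner: Bystander: dark grey hand-held barcode scanner lying on its side, 113 x 102 x 36 mm. Leave it.
- tape: Bystander: roll of black tape lying flat, 64 mm across, 19 mm high. Leave it.
- driver: Bystander: small screwdriver with an orange handle, 156 mm long and 16 mm thick, lying along its own y axis. Leave it.
Mind the look-alikes: they are no part of the job. Leave any blue or orange look-alike of the heatsink alone.

How it is judged:
By the outcome, as a careful person would: the job done as asked, in the order asked, and still so for the second after the job is handed in, with the robot touching nothing.
It also fails if it takes over 102 s, if anything falls off the work surface, if the arm or the gripper's body presses on something with over 40 N, if the wrist force passes 120 N, or if a joint passes its speed limit or range.

## Working session

There is one attempt and no reset: what is moved stays moved. The work goes in short steps, Python scripts to look and compute and a shell command to move; the robot and the scene stay as the last step left them, time stands still between calls to the robot, and variables do not carry over. Pictures are saved under pics/ and viewed, and the job is handed in when it is done.

```bash
ls; mkdir -p pics; cat > h.py <<'E'
import numpy as np, cv2
from workcell import manip
from scipy.spatial.transform import Rotation as R
def cam(n):
    o=manip.get_obs(); c=manip.camera(n)
    if n=="wrist":
        H=np.array(c["hand_eye"]); Rt=R.from_quat(o["ee_rot"]).as_matrix()
        c["rotation"]=Rt@H[:3,:3]; c["origin"]=Rt@H[:3,3]+np.array(o["position"])
    c["rotation"]=np.array(c["rotation"]);c["origin"]=np.array(c["origin"]);c["K"]=np.array(c["K"])
    np.savez("last_%s.npz"%n,**{k:c[k] for k in("pixels","range_z","K","origin","rotation")})
    return c
def load(n): return dict(np.load("last_%s.npz"%n))
def save(c,f,crop=None,s=1):
    im=c["pixels"][:,:,::-1]
    if crop: im=im[crop[1]:crop[3],crop[0]:crop[2]]
    if s!=1: im=cv2.resize(im,None,fx=s,fy=s,interpolation=cv2.INTER_CUBIC)
    cv2.imwrite("pics/"+f,im)
def cloud(c):
    d=c["range_z"];v,u=np.mgrid[:d.shape[0],:d.shape[1]]
    K=c["K"];p=np.stack([(u-K[0,2])/K[0,0]*d,(v-K[1,2])/K[1,1]*d,d],-1)
    P=p@c["rotation"].T+c["origin"]; P[d==0]=np.nan
    return P
def onplane(c,u,v,z):
    K=c["K"];r=c["rotation"]@np.array([(u-K[0,2])/K[0,0],(v-K[1,2])/K[1,1],1])
    return c["origin"]+r*(z-c["origin"][2])/r[2]
def box(pts): 
    (cx,cy),(w,h),a=cv2.minAreaRect((np.array(pts)*1000).astype(np.float32)); return cx,cy,w,h,a
def st():
    o=manip.get_obs(); print("t",o["clock"],"pos",np.round(o["position"],4),"rv",np.round(R.from_quat(o["ee_rot"]).as_matrix()[:,0],3),np.round(R.from_quat(o["ee_rot"]).as_matrix()[:,2],3),"f",np.round(o["ft_force"],1),"g",o["grip_width"],"j",np.round(o["joint_pos"],2))
E
python3 - <<'E'
from h import *
for n in("top","side"):
    c=cam(n); save(c,n+"0.png",s=1.5); print(n,c["origin"],c["rotation"].round(3).tolist(),c["K"].tolist())
st()
E
```

```text
pics
top [0.33353086 0.0275471  1.09430769] [0.707, -0.702, 0.065, -0.051] [[369.68629184829507, 0.0, 254.11331683530804], [0.0, 369.68629184829507, 186.7074518888427], [0.0, 0.0, 1.0]]
side [0.42121065 0.97640956 0.72346931] [-0.031, 0.888, -0.458, 0.025] [[455.6511428092054, 0.0, 259.5298429447999], [0.0, 455.6511428092054, 195.87883502024997], [0.0, 0.0, 1.0]]
t 0.1 pos [0.1417 0.6083 0.2132] rv [ 0.227  0.974 -0.001] [-0.    -0.001 -1.   ] f [-0.1  0.6  0.3] g 0.9979417779668991 j [-1.36  0.33 -0.06  1.46  0.02  1.35 -0.09]
```

```bash
sed -i 's|    c\["rotation"\]=np.array(c\["rotation"\]);|    c["rotation"]=np.array(c["rotation"])\n    if c["rotation"].size==4: c["rotation"]=R.from_quat(c["rotation"]).as_matrix()\n    |' h.py
python3 - <<'E'
from h import *
for n in("top","side"):
    c=load(n); c["rotation"]=R.from_quat(c["rotation"]).as_matrix(); np.savez("last_%s.npz"%n,**c)
    P=cloud(c); print(n,np.nanpercentile(P[...,2],[1,25,50,75,99]))
    print(P[192,256])
E
```

```text
top [-0.85988002 -0.84763707 -0.00381972  0.00296047  0.36212476]
[ 4.98371536e-01 -1.71449996e-04 -1.62443556e-03]
side [-8.54495791e-01 -1.49471579e-01 -1.97047969e-04  1.31011578e-01
  5.58615957e-01]
[ 0.52310895 -0.05773371 -0.00070669]
```

View pics/top0.png

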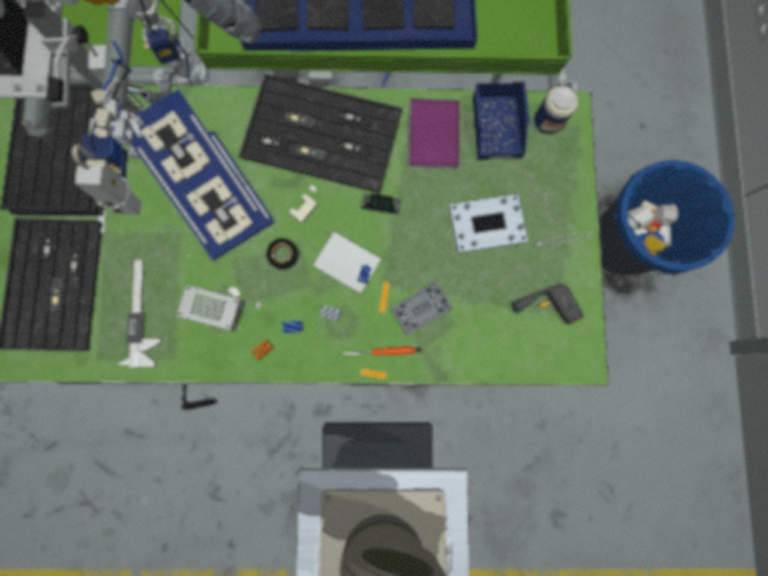

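View pics/side0.png

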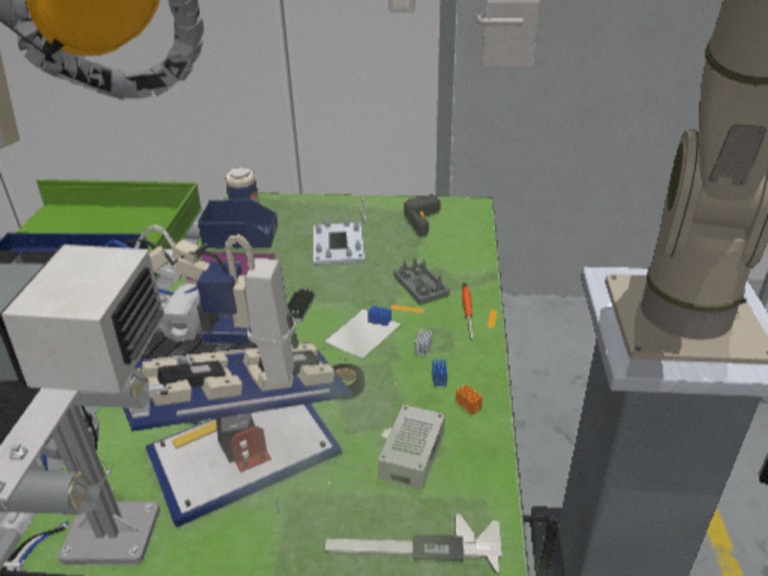

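```bash
python3 - <<'E'
from h import *
c=load("top"); P=cloud(c)
save(c,"top_a.png",(210,110,390,240),4.4)
save(c,"top_b.png",(100,170,260,250),5)
def obj(n,u0,v0,u1,v1,zlo,zhi):
    q=P[v0:v1,u0:u1].reshape(-1,3); q=q[(q[:,2]>zlo)&(q[:,2]<zhi)]
    print(n,len(q),"zmax %.3f"%q[:,2].max(),np.round(box(q[:,:2]),1))
obj("nest",290,122,360,175,.006,.016)
obj("tray",255,182,308,228,.006,.03)
obj("hs",210,200,230,216,.012,.04)
obj("board",238,125,272,148,.004,.03)
obj("hood",112,184,170,224,.025,.06)
for n,u,v in(("nest",325,148),("tray",281,206),("hs",220,208),("board",253,135),("hood",140,205)): print(n,onplane(c,u,v,0.01).round(3))
E
```

```text
nest 1384 zmax 0.016 [ 629.6 -221.7  111.   163.6    9.4]
tray 334 zmax 0.030 [465.9 -74.8 117.2 122.9  82.8]
hs 65 zmax 0.029 [447.3 105.4  35.2  19.9  76.7]
board 308 zmax 0.023 [670.5   3.6  69.7  92.7   1.1]
hood 721 zmax 0.044 [454.2 335.9 106.6  62.1  75.9]
nest [ 0.634 -0.209  0.01 ]
tray [ 0.455 -0.074  0.01 ]
hs [0.448 0.106 0.01 ]
board [0.672 0.01  0.01 ]
hood [0.455 0.34  0.01 ]
```

View pics/top_a.png

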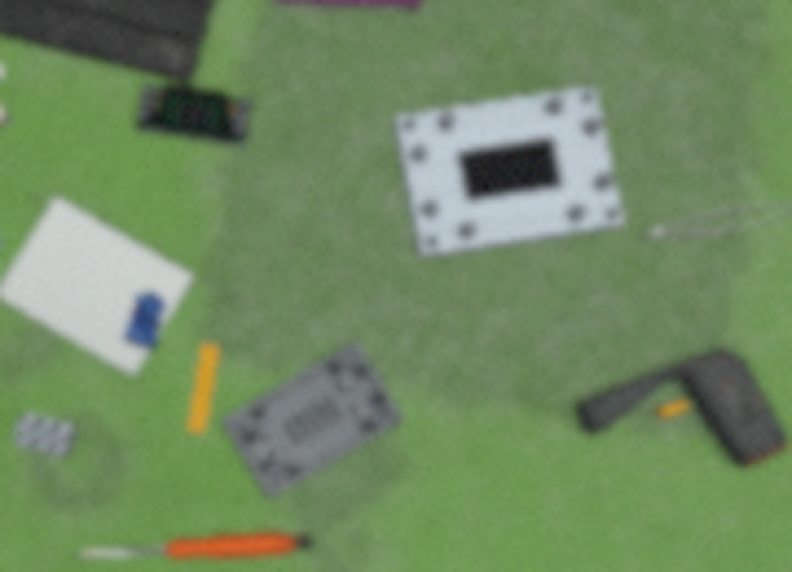

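View pics/top_b.png

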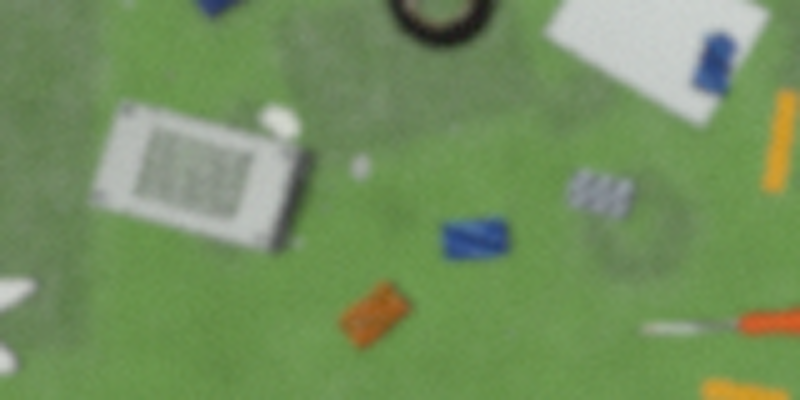

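```bash
python3 - <<'E'
from h import *
c=load("top"); P=cloud(c)
def quad(n,px,o,s,z):
    q=np.array([onplane(c,o[0]+(u+.5)/s-.5,o[1]+(v+.5)/s-.5,z)[:2]*1000 for u,v in px])
    ctr=q.mean(0); e=(q[1]-q[0]+q[2]-q[3])/2; f=(q[3]-q[0]+q[2]-q[1])/2
    print(n,ctr.round(1),"e %.1f@%.1f f %.1f@%.1f"%(np.hypot(*e),np.degrees(np.arctan2(e[1],e[0])),np.hypot(*f),np.degrees(np.arctan2(f[1],f[0]))))
a=(210,110);b=(100,170)
quad("nest",[(397,113),(597,86),(624,224),(420,255)],a,4.4,.012)
quad("tray",[(222,424),(355,342),(404,416),(270,498)],a,4.4,.014)
quad("board",[(142,88),(250,97),(246,142),(137,128)],a,4.4,.017)
quad("hs",[(15,435),(26,410),(75,428),(64,457)],a,4.4,.024)
quad("hood",[(127,100),(305,150),(275,250),(93,205)],b,5,.038)
# mat heights near board
for (u,v) in [(200,70),(150,60),(100,40),(195,105),(120,60)]:
    uu,vv=int(a[0]+u/4.4),int(a[1]+v/4.4); print((u,v),np.nanmedian(P[vv-1:vv+2,uu-1:uu+2].reshape(-1,3),0).round(3))
print("whitebit",[np.nanmax(P[190:200,151:162,2]).round(3)])
print(onplane(c,a[0]+190/4.4,a[1]+78/4.4,.01))
E
```

```text
nest [ 632.9 -209.9] e 142.1@-81.0 f 100.4@-171.6
tray [458.  -72.8] e 105.7@-58.1 f 59.0@-147.0
board [668.4   8.1] e 75.0@-95.6 f 30.5@174.5
hs [447.  105.2] e 19.2@-21.0 f 35.0@-111.8
hood [452.7 333.1] e 107.0@-104.3 f 60.8@165.8
(200, 70) [0.705 0.004 0.   ]
(150, 60) [0.712 0.038 0.006]
(100, 40) [0.725 0.075 0.003]
(195, 105) [0.68  0.007 0.008]
(120, 60) [0.709 0.059 0.01 ]
whitebit [np.float64(0.04)]
[0.69498816 0.00958092 0.01      ]
```

```bash
python3 -m pendant '[[[4.3,-4.3,0],[0,0,-3.4],0],[[4.3,-4.3,0],[0,0,-3.4],0],[[4.3,-4.3,0],[0,0,-3.4],0],[[4.3,-4.3,0],[0,0,-3.4],0],[[4.3,-4.3,0],[0,0,-3.4],0],[[4.3,-4.3,0],[0,0,-3.4],0]]' 40; python3 - <<'E'
from h import *
st(); print(manip.tcp_to_tips)
E
```

```text
clock: 0.85
position: [0.4001, 0.3441, 0.2104]
ee_rot: [0.881, 0.473, -0.003, 0.0]
ft_force: [0.1, 1.3, -0.9]
grip_width: 0.999
t 0.85 pos [0.4001 0.3441 0.2104] rv [ 0.553  0.833 -0.004] [-0.004 -0.002 -1.   ] f [ 0.1  1.3 -0.9] g 0.999000431716788 j [-0.97  0.12  0.19  1.73 -0.03  1.3   0.21]
0.017
```

```bash
python3 -m pendant '[[[0.83,-5.96,0],[0,0,-3.4],0],[[0.83,-5.96,0],[0,0,-3.4],0],[[0.83,-5.96,0],[0,0,-3.4],0],[[0.83,-5.96,0],[0,0,-3.4],0],[[0.83,-5.96,0],[0,0,-3.4],0],[[0.83,-5.96,0],[0,0,-3.4],0],[[0.83,-5.96,0],[0,0,-3.4],0]]' ; python3 - <<'E'
from h import *
c=cam("wrist"); save(c,"w1.png",s=1.5); st(); print(c["origin"],c["K"])
E
```

```text
clock: 1.72
position: [0.4593, -0.0875, 0.209]
ee_rot: [0.962, 0.273, -0.002, -0.001]
ft_force: [1.2, 0.5, -0.2]
grip_width: 0.998
t 1.775 pos [ 0.4592 -0.0962  0.2094] rv [ 0.857  0.515 -0.005] [-0.004 -0.002 -1.   ] f [-3.1 -6.8  1.1] g 1.0030950527719291 j [-0.55 -0.05  0.65  1.89  0.03  1.29  0.63]
[ 0.41848311 -0.01908004  0.3696301 ] [[307.89391788   0.         257.82994359]
 [  0.         307.89391788 189.82039326]
 [  0.           0.           1.        ]]
```

View pics/w1.png

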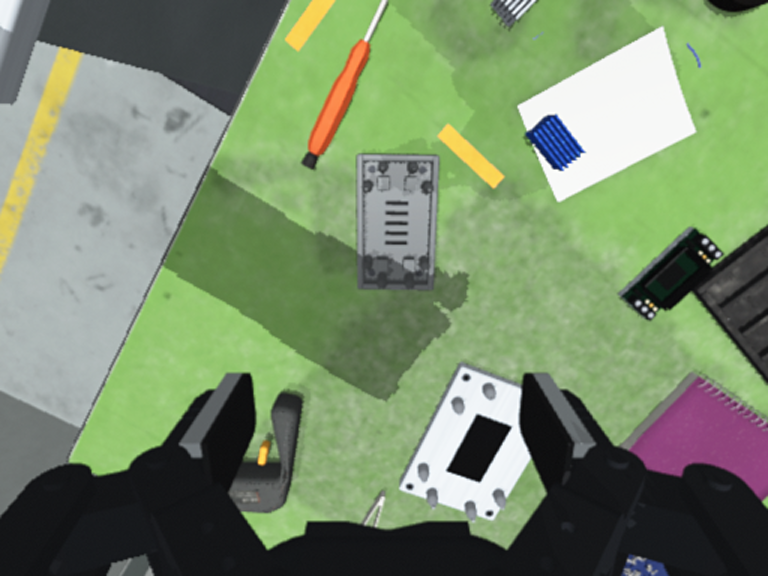

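```bash
python3 - <<'E'
from h import *
c=cam("wrist"); save(c,"w2.png",(150,80,512,350),2.2); save(c,"w2t.png",(220,90,310,210),5); st()
E
```

```text
t 1.825 pos [ 0.4591 -0.0925  0.2092] rv [ 0.856  0.517 -0.005] [-0.005 -0.002 -1.   ] f [-0.3  0.2  1.5] g 1.0003403968251932 j [-0.55 -0.05  0.64  1.89  0.03  1.29  0.63]
```

View pics/w2.png

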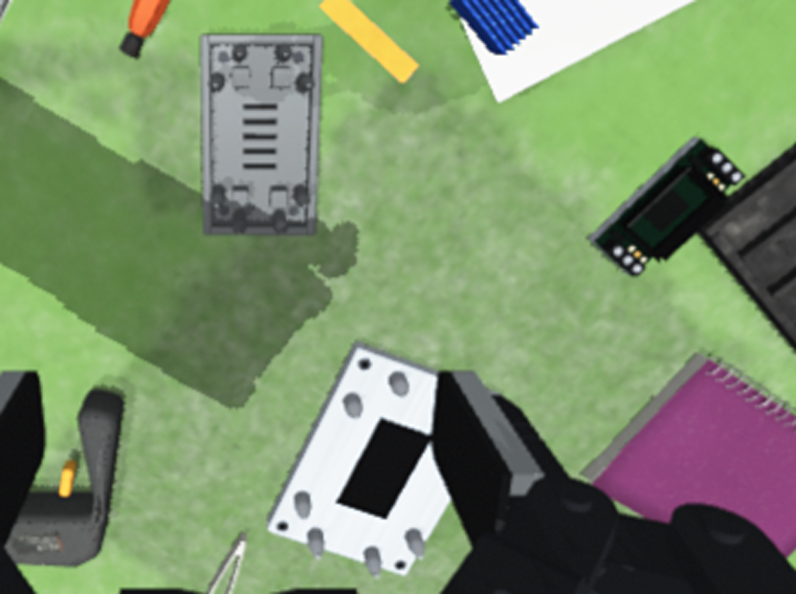

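View pics/w2t.png

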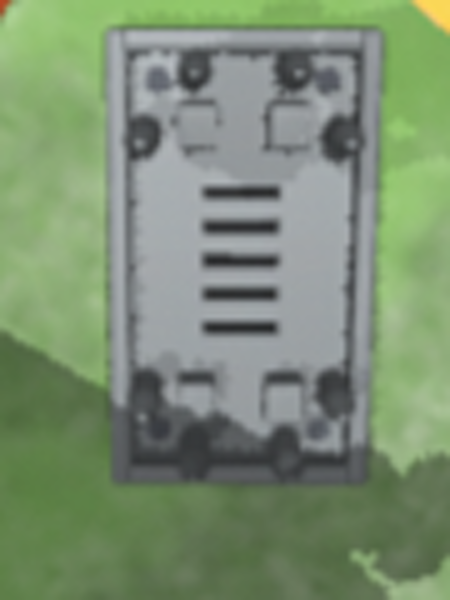

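```bash
cat >> h.py <<'E'
def quad(c,n,px,o,s,z):
    q=np.array([onplane(c,o[0]+(u+.5)/s-.5,o[1]+(v+.5)/s-.5,z)[:2]*1000 for u,v in px])
    ctr=q.mean(0); e=(q[1]-q[0]+q[2]-q[3])/2; f=(q[3]-q[0]+q[2]-q[1])/2
    print(n,ctr.round(1),"e %.1f@%.1f f %.1f@%.1f"%(np.hypot(*e),np.degrees(np.arctan2(e[1],e[0])),np.hypot(*f),np.degrees(np.arctan2(f[1],f[0]))), q.round(0).tolist())
    return ctr
E
python3 - <<'E'
from h import *
c=load("wrist")
quad(c,"tray",[(108,28),(384,28),(369,484),(113,484)],(220,90),5,.014)
quad(c,"board",[(700,140),(745,178),(636,275),(590,238)],(150,80),2.2,.008)
a=[(364,364),(282,526),(400,565)]
q=[onplane(c,150+u/2.2,80+v/2.2,.012)[:2]*1000 for u,v in a]; print("nest holes",q,"ctr",(q[0]+q[2])/2)
print(np.degrees(np.arctan2(*(q[0]-q[1])[::-1])))
for nm,px in(("postbaseL",None),):pass
P=cloud(c)
def obj(n,u0,v0,u1,v1,zlo,zhi):
    q=P[v0:v1,u0:u1].reshape(-1,3); q=q[(q[:,2]>zlo)&(q[:,2]<zhi)]
    print(n,len(q),np.round(box(q[:,:2]),1))
obj("tray",225,90,310,200,.011,.017)
for p in((240,110),(290,120),(240,150)): print(P[p[1],p[0]].round(4))
st()
E
```

```text
tray [459.2 -73.9] e 61.5@31.2 f 105.8@-58.9 [[406.0, -44.0], [458.0, -13.0], [513.0, -103.0], [460.0, -135.0]]
board [671.9   8.3] e 36.3@-5.1 f 74.3@-100.2 [[661.0, 46.0], [696.0, 43.0], [684.0, -30.0], [647.0, -27.0]]
nest holes [array([ 582.3961659 , -156.20790061]), array([ 603.75389188, -280.71536786]), array([ 687.1579943 , -266.81536746])] ctr [ 634.7770801  -211.51163403]
99.73365317446934
tray 1480 [458.5 -74.1  62.1 105.9  31. ]
[ 0.4124 -0.0599  0.0007]
[ 0.4643 -0.0384  0.0311]
[ 0.436  -0.1007  0.0005]
t 1.825 pos [ 0.4591 -0.0925  0.2092] rv [ 0.856  0.517 -0.005] [-0.005 -0.002 -1.   ] f [-0.3  0.2  1.5] g 1.0003403968251932 j [-0.55 -0.05  0.64  1.89  0.03  1.29  0.63]
```

```bash
python3 -m pendant '[[[0,1.85,-4],[0,0,0],0],[[0,0,-5],[0,0,0],0],[[0,0,-4],[0,0,0],0],[[0,0,0],[0,0,0],0]]' ; python3 - <<'E'
from h import *
c=cam("wrist"); save(c,"w3.png",s=1.5); st()
E
```

```text
clock: 2.33
position: [0.4586, -0.0738, 0.0761]
ee_rot: [0.964, 0.268, -0.002, -0.0]
ft_force: [0.3, -0.1, 1.1]
grip_width: 0.998
t 2.375 pos [ 0.46   -0.0738  0.0778] rv [ 0.857  0.516 -0.001] [-0.001 -0.001 -1.   ] f [0.6 0.3 1. ] g 1.002479578255955 j [-0.54  0.12  0.64  2.06 -0.08  1.    0.68]
```

View pics/w3.png

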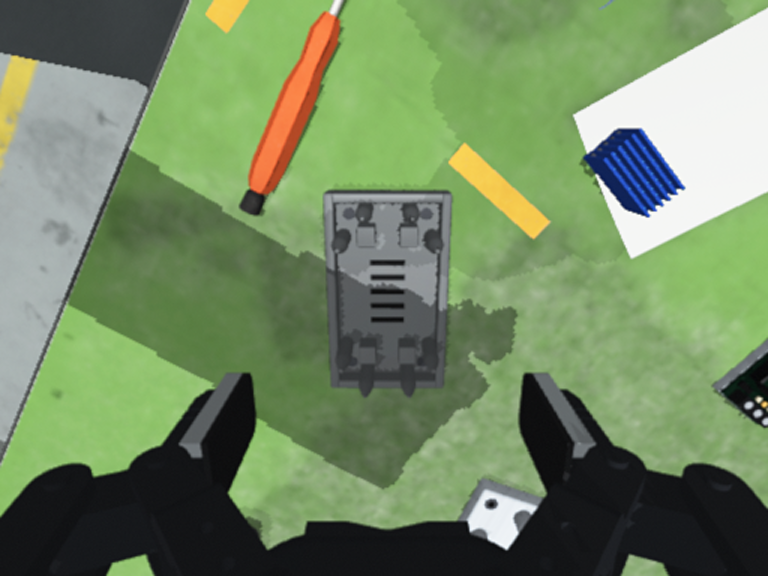

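```bash
python3 -m pendant '[[[-0.1,0,-4],[0,0,0],0],[[0,0,-1.7],[0,0,0],0],[[0,0,0],[0,0,0],0],[[0,0,0],[0,0,0],120],[[0,0,0],[0,0,0],120],[[0,0,0],[0,0,0],120],[[0,0,0],[0,0,0],120]]' 50; python3 - <<'E'
from h import *
c=cam("wrist"); save(c,"w4.png",s=1.5); st()
E
```

```text
clock: 3.25
position: [0.466, -0.0731, 0.0285]
ee_rot: [0.963, 0.268, 0.006, 0.001]
ft_force: [-0.6, -0.6, -0.4]
grip_width: 0.533
t 3.3 pos [ 0.466  -0.0731  0.0285] rv [0.856 0.516 0.011] [ 0.012  0.002 -1.   ] f [-0.7 -0.3 -0.7] g 0.5298690893063243 j [-0.52  0.21  0.63  2.09 -0.17  0.87  0.75]
```

View pics/w4.png

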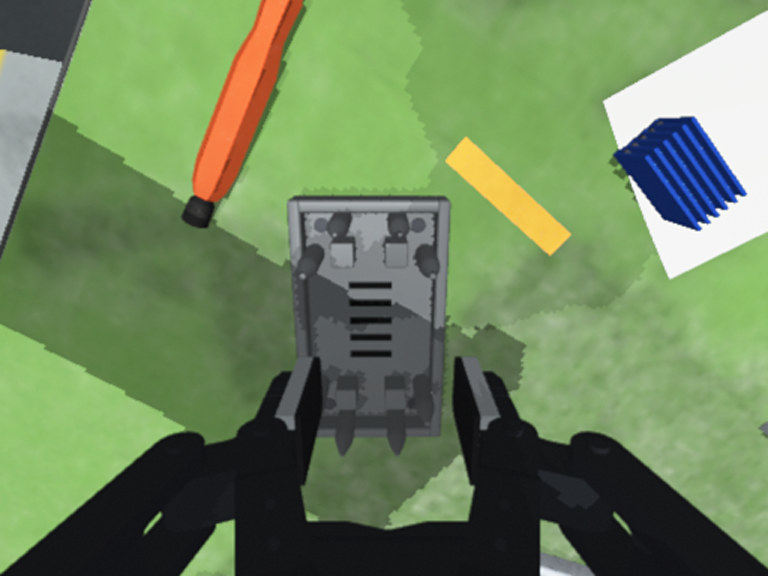

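```bash
python3 -m pendant '[[[0,0,2],[0,0,0],0],[[0,0,0],[0,0,0],0],[[0,0,0],[0,0,0],0],[[0,0,0],[0,0,0],0]]' 50; python3 - <<'E'
from h import *
c=cam("wrist"); P=cloud(c); st()
q=P[100:330,150:350].reshape(-1,3); q=q[(q[:,2]>.011)&(q[:,2]<.017)&(abs(q[:,0]-.46)<.08)&(abs(q[:,1]+.074)<.08)]
print(len(q),np.round(box(q[:,:2]),1))
save(c,"w5.png",s=1.5)
E
```

```text
clock: 3.8
position: [0.4652, -0.073, 0.048]
ee_rot: [0.963, 0.268, 0.005, 0.0]
ft_force: [-0.4, 0.1, 0.2]
grip_width: 1.002
t 3.85 pos [ 0.4651 -0.0729  0.0479] rv [0.856 0.517 0.009] [ 0.01   0.002 -1.   ] f [-0.5 -0.4 -0.3] g 0.9996626735889554 j [-0.53  0.18  0.64  2.08 -0.14  0.92  0.73]
4273 [441.2 -74.3  92.6 122.7  31.1]
```

View pics/w5.png

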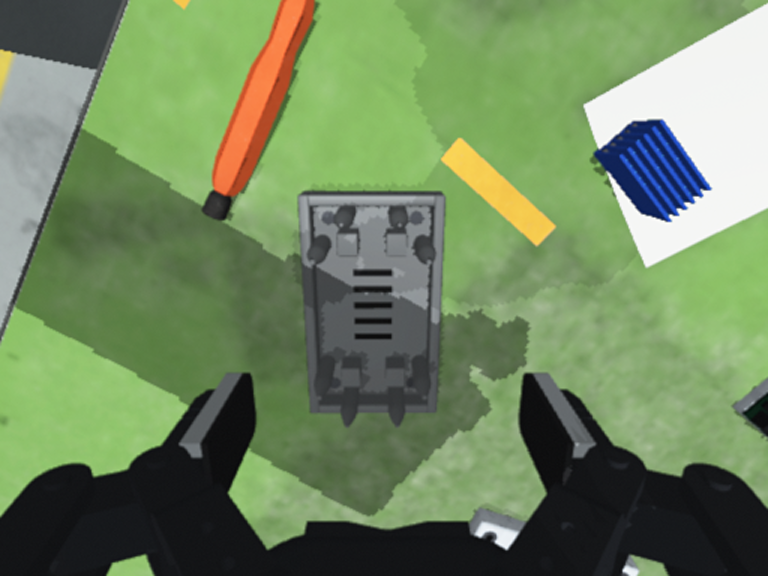

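```bash
python3 -m pendant '[[[-0.6,-0.1,-1],[0,0,0],0],[[0,0,0],[0,0,0],0]]'; python3 - <<'E'
from h import *
st()
E
python3 -m pendant '[[[0,0,-1],[0,0,0],0],[[0,0,-0.5],[0,0,0],0]]'; python3 - <<'E'
from h import *
st()
E
```

```text
clock: 4.1
position: [0.458, -0.0741, 0.0365]
ee_rot: [0.963, 0.268, 0.004, 0.0]
ft_force: [0.1, 0.4, 0.5]
grip_width: 0.999
t 4.1 pos [ 0.458  -0.0741  0.0365] rv [0.856 0.516 0.008] [ 0.008  0.002 -1.   ] f [0.1 0.4 0.5] g 0.9992542954986682 j [-0.53  0.18  0.64  2.1  -0.14  0.89  0.74]
clock: 4.35
position: [0.458, -0.074, 0.0205]
ee_rot: [0.963, 0.268, 0.004, 0.0]
ft_force: [-0.1, 0.4, -0.3]
grip_width: 0.993
t 4.35 pos [ 0.458  -0.074   0.0205] rv [0.856 0.517 0.008] [ 0.009  0.002 -1.   ] f [-0.1  0.4 -0.3] g 0.9932167965509029 j [-0.52  0.21  0.63  2.11 -0.17  0.86  0.76]
```

```bash
python3 -m pendant '[[[0.1,0,-0.2],[0,0,0],60],[[0,0,0],[0,0,0],60],[[0,0,0],[0,0,0],60]]'; python3 - <<'E'
from h import *
c=cam("wrist"); P=cloud(c); st(); save(c,"w6.png",s=1.5)
o=manip.get_obs();Rt=R.from_quat(o["ee_rot"]).as_matrix()
T=(P-np.array(o["position"]))@Rt
m=(abs(T[...,1])<.02)&(abs(T[...,0])<.06)&(abs(T[...,0])>.02)&(T[...,2]<.03)
for s in(-1,1):
    q=T[m&(T[...,0]*s>0)]; print(s,len(q),np.percentile(q[:,2],[50,90,97,100]).round(4))
    for z in np.arange(-.03,.03,.004):
        k=q[(q[:,2]>z)&(q[:,2]<z+.004)]
        if len(k): print(z.round(3),len(k),np.percentile(abs(k[:,0]),[2,50,98]).round(4))
E
```

```text
clock: 4.72
position: [0.4591, -0.0742, 0.018]
ee_rot: [0.963, 0.268, 0.004, 0.0]
ft_force: [-0.5, 0.6, -0.4]
grip_width: 0.766
t 4.775 pos [ 0.4591 -0.0741  0.018 ] rv [0.856 0.517 0.008] [ 0.008  0.001 -1.   ] f [-0.2  0.3  0.5] g 0.7654183159319529 j [-0.51  0.22  0.63  2.11 -0.18  0.85  0.76]
-1 16093 [-0.0775  0.0169  0.0177  0.0192]
-0.03 108 [0.032  0.0323 0.0383]
-0.026 26 [0.0321 0.0323 0.0325]
-0.002 4 [0.0274 0.028  0.0287]
0.002 541 [0.0261 0.0284 0.031 ]
0.006 59 [0.026  0.0262 0.0263]
0.01 545 [0.0201 0.0234 0.0263]
0.014 2160 [0.0228 0.0463 0.0596]
0.018 213 [0.0341 0.0436 0.0586]
1 15805 [-0.0773  0.0177  0.0185  0.0203]
-0.03 108 [0.0329 0.0331 0.0393]
-0.026 30 [0.0329 0.0331 0.0334]
0.002 525 [0.0258 0.028  0.0306]
0.006 68 [0.0257 0.0258 0.026 ]
0.01 398 [0.0202 0.0234 0.0259]
0.014 1330 [0.0208 0.0425 0.0592]
0.018 1150 [0.0339 0.0476 0.0596]
```

View pics/w6.png

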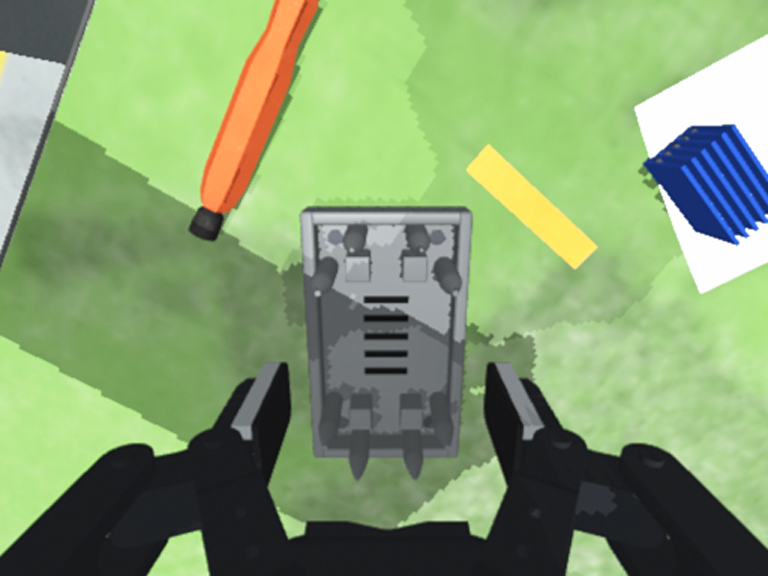

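```bash
python3 - <<'E'
from h import *
c=load("wrist"); P=cloud(c)
o=manip.get_obs();Rt=R.from_quat(o["ee_rot"]).as_matrix()
T=(P-np.array(o["position"]))@Rt
for u,v in((283,368),(275,385),(278,420),(270,460),(250,400),(245,430),(265,368),(492,368),(500,420)):
    print((u,v),T[int(v/1.5),int(u/1.5)].round(4),P[int(v/1.5),int(u/1.5)].round(4))
E
```

```text
(283, 368) [-0.0323 -0.0097 -0.0311] [ 0.4261 -0.0826  0.0488]
(275, 385) [-0.0322 -0.0102 -0.0418] [ 0.4259 -0.0821  0.0595]
(278, 420) [-0.0323  0.0024 -0.0413] [ 0.4323 -0.093   0.0591]
(270, 460) [-0.0319  0.0066 -0.0536] [ 0.4347 -0.0963  0.0714]
(250, 400) [-0.0372 -0.0104 -0.0502] [ 0.4214 -0.0845  0.0679]
(245, 430) [-0.0353 -0.0088 -0.0614] [ 0.4238 -0.0849  0.0791]
(265, 368) [-0.0375 -0.0105 -0.0326] [ 0.4212 -0.0846  0.0503]
(492, 368) [ 0.0333 -0.0104 -0.0321] [ 0.482  -0.0481  0.0503]
(500, 420) [ 0.033  -0.0014 -0.0466] [ 0.4862 -0.056   0.0649]
```

```bash
python3 - <<'E'
from h import *
c=load("wrist"); o=manip.get_obs();Rt=R.from_quat(o["ee_rot"]).as_matrix()
H=np.array(manip.camera("wrist")["hand_eye"]); print(H.round(3))
Hi=np.linalg.inv(H);K=c["K"]
for t in [(-.0325,-.011,.017),(-.0325,.011,.017),(-.0325,-.011,-.031),(-.0325,0,-.002),(0,0,0)]:
    p=Hi@np.r_[t,1]; q=K@p[:3]; print(t,(q[:2]/q[2]*1.5).round(0),p[2].round(3))
d=c["range_z"]; print(d[245,189],d[230:260:3,189])
E
```

```text
[[ 1.     0.002 -0.     0.001]
 [-0.002  0.949  0.316 -0.08 ]
 [ 0.001 -0.316  0.949 -0.16 ]
 [ 0.     0.     0.     1.   ]]
(-0.0325, -0.011, 0.017) [307. 308.] 0.19
(-0.0325, 0.011, 0.017) [309. 356.] 0.197
(-0.0325, -0.011, -0.031) [281. 364.] 0.145
(-0.0325, 0, -0.002) [300. 353.] 0.176
(0, 0, 0) [385. 351.] 0.178
0.1467899 [0.19511895 0.19595192 0.19720355 0.19672063 0.14663006 0.1467899
 0.14653604 0.14713581 0.14707191 0.14667659]
```

```bash
python3 - <<'E'
from h import *
c=cam("side"); K=c["K"]
save(c,"s1.png",s=1.5)
o=manip.get_obs();p0=np.array(o["position"])
for dz in(0,-.017,.031):
    p=c["rotation"].T@(p0+[0,0,dz]-c["origin"]); q=K@p; print(dz,q[:2]/q[2])
u,v=(K@(c["rotation"].T@(p0-c["origin"])))[:2]/(c["rotation"].T@(p0-c["origin"]))[2]
save(c,"s1c.png",(int(u)-60,int(v)-60,int(u)+60,int(v)+30),6)
E
```

```text
0 [279.36104106 183.836614  ]
-0.017 [279.29987431 188.88609955]
0.031 [279.4750669  174.42346357]
```

View pics/s1c.png

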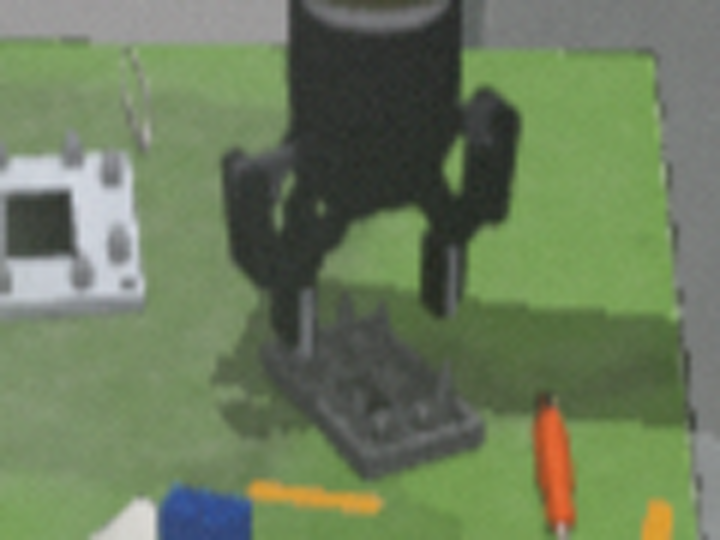

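```bash
python3 - <<'E'
from h import *
c=load("side");P=cloud(c)
for u,v in((285,340),(285,300),(435,300),(435,270),(300,345)):
    uu,vv=219+u/6,123+v/6; q=P[int(vv)-1:int(vv)+2,int(uu)-1:int(uu)+2].reshape(-1,3); print((u,v),np.round(P[int(round(vv)),int(round(uu))],4),np.nanmedian(q,0).round(4))
st()
E
```

```text
(285, 340) [ 0.4982 -0.1026  0.0106] [ 0.494  -0.0455  0.0515]
(285, 300) [ 0.4942 -0.0494  0.0682] [ 0.4937 -0.0468  0.0696]
(435, 300) [ 0.425  -0.0809  0.0505] [ 0.4278 -0.0878  0.0479]
(435, 270) [ 0.4255 -0.0847  0.0643] [ 0.4282 -0.0886  0.0617]
(300, 345) [ 0.4858 -0.0427  0.0504] [ 0.486  -0.0459  0.049 ]
t 4.875 pos [ 0.4591 -0.0741  0.018 ] rv [0.856 0.517 0.008] [ 0.008  0.001 -1.   ] f [0.5 0.1 0.5] g 0.764902653372051 j [-0.51  0.22  0.63  2.11 -0.18  0.85  0.76]
```

```bash
python3 -m pendant '[[[0,0,0],[0,0,0],20],[[0,0,-1.5],[0,0,0],20],[[0,0,-1],[0,0,0],20]]'; python3 - <<'E'
from h import *
st(); c=cam("wrist"); save(c,"w7.png",s=1.5)
E
```

```text
clock: 5.25
position: [0.4597, -0.0738, -0.0078]
ee_rot: [0.963, 0.268, 0.005, 0.0]
ft_force: [-1.0, 0.2, 0.7]
grip_width: 0.923
t 5.25 pos [ 0.4597 -0.0738 -0.0078] rv [0.856 0.517 0.01 ] [ 0.01   0.002 -1.   ] f [-1.   0.2  0.7] g 0.9232093475987482 j [-0.49  0.28  0.61  2.12 -0.23  0.79  0.81]
```

View pics/w7.png

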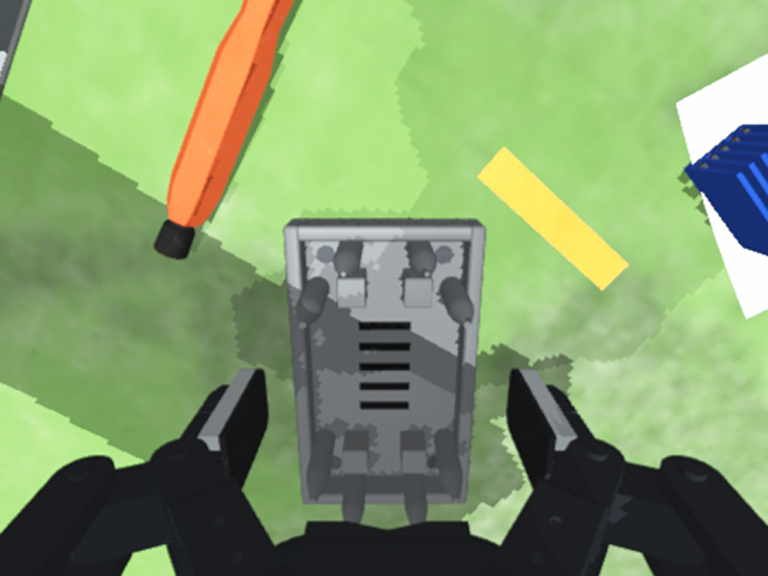

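```bash
python3 -m pendant '[[[0,0,-1.2],[0,0,0],20],[[0,0,-0.5],[0,0,0],20],[[0,0,0],[0,0,0],20]]'; python3 - <<'E'
from h import *
st(); c=cam("wrist"); save(c,"w8.png",s=1.5); c=cam("side"); save(c,"s2.png",(220,120,340,215),6)
E
```

```text
clock: 5.68
position: [0.4587, -0.0739, -0.0276]
ee_rot: [0.963, 0.268, 0.004, 0.0]
ft_force: [-0.5, 1.0, 8.4]
grip_width: 0.925
t 5.675 pos [ 0.4587 -0.0739 -0.0276] rv [0.856 0.517 0.007] [ 0.007  0.001 -1.   ] f [-0.5  1.   8.4] g 0.9252315778527701 j [-0.47  0.32  0.59  2.13 -0.26  0.75  0.83]
```

View pics/w8.png

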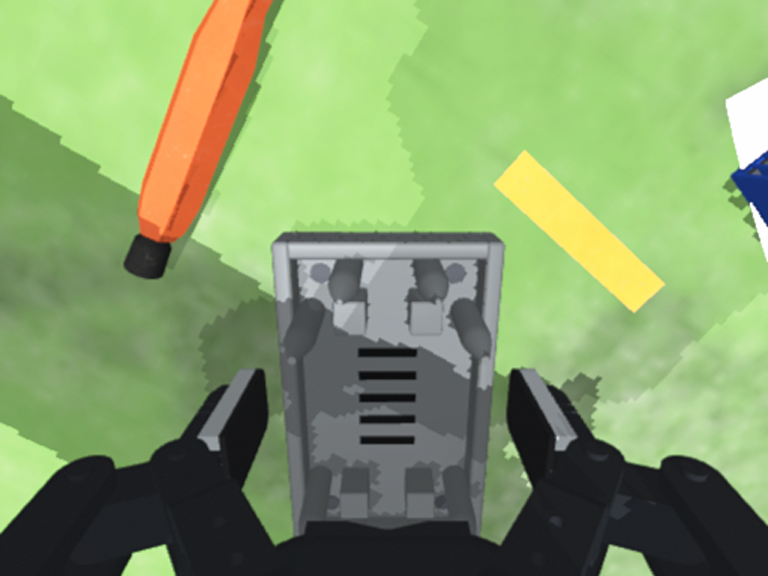

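View pics/s2.png

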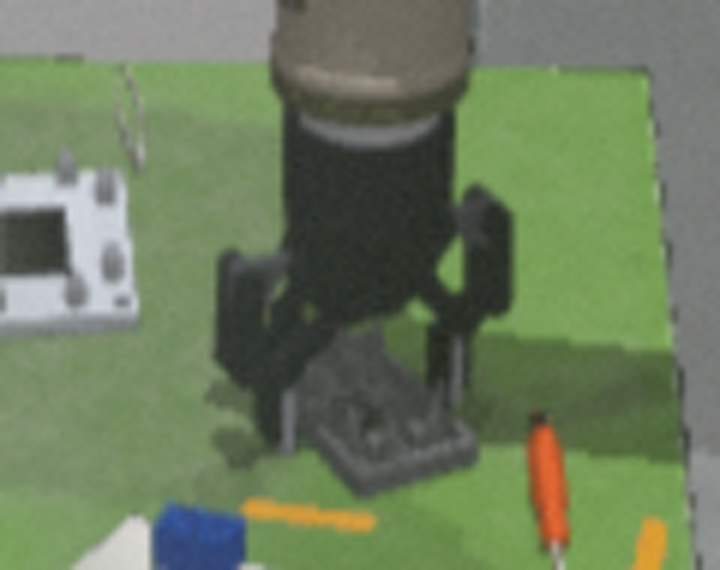

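```bash
python3 -m pendant '[[[0,0,0.2],[0,0,0],20]]'; python3 - <<'E'
from h import *
c=cam("wrist"); P=cloud(c); st()
for u,v in((262,378),(255,390),(515,378),(520,390),(245,375),(530,375)):
    print((u,v),P[int(v/1.5),int(u/1.5)].round(4))
E
```

```text
clock: 5.9
position: [0.4587, -0.0741, -0.0255]
ee_rot: [0.963, 0.268, 0.004, 0.0]
ft_force: [0.6, 0.1, 0.3]
grip_width: 0.916
t 5.95 pos [ 0.4589 -0.074  -0.0252] rv [0.856 0.517 0.007] [ 0.008  0.001 -1.   ] f [ 0.6 -0.5 -0.2] g 0.9222211283149085 j [-0.48  0.31  0.6   2.13 -0.26  0.76  0.83]
(262, 378) [ 0.4217 -0.089   0.0056]
(255, 390) [ 0.4217 -0.089   0.0128]
(515, 378) [ 0.4884 -0.0466  0.0092]
(520, 390) [ 0.4886 -0.0472  0.015 ]
(245, 375) [ 0.4168 -0.087   0.0113]
(530, 375) [ 0.49   -0.0425  0.0121]
```

```bash
python3 -m pendant '[[[0,0,0.1],[0,0,0],58],[[0,0,0],[0,0,0],58],[[0,0,0],[0,0,0],58]]'; python3 - <<'E'
from h import *
c=cam("wrist"); P=cloud(c); st(); save(c,"w9.png",s=1.5)
E
```

```text
clock: 6.32
position: [0.4573, -0.0751, -0.0236]
ee_rot: [0.963, 0.268, 0.002, -0.0]
ft_force: [0.4, 0.4, -0.6]
grip_width: 0.775
t 6.375 pos [ 0.4572 -0.0751 -0.0236] rv [0.857 0.516 0.005] [ 0.005  0.001 -1.   ] f [-0.1  0.1 -0.6] g 0.7721572735909762 j [-0.48  0.31  0.6   2.13 -0.25  0.76  0.83]
```

View pics/w9.png

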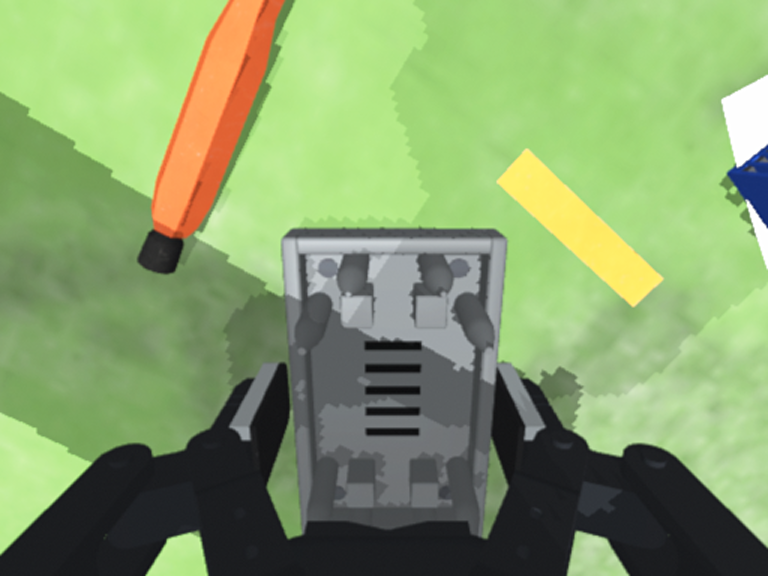

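```bash
python3 -m pendant '[[[0,0,0],[0,0,0],110],[[0,0,0],[0,0,0],110],[[0,0,0],[0,0,0],110],[[0,0,1],[0,0,0],110],[[0,0,3],[0,0,0],110],[[0,0,3],[0,0,0],110]]' 60; python3 - <<'E'
from h import *
c=cam("wrist"); st(); save(c,"w10.png",s=1.5)
E
```

```text
clock: 7.12
position: [0.4552, -0.0756, 0.0486]
ee_rot: [0.964, 0.267, -0.0, -0.0]
ft_force: [1.8, 0.9, -0.8]
grip_width: 0.707
t 7.175 pos [ 0.4573 -0.076   0.0519] rv [0.858 0.514 0.004] [ 0.004  0.001 -1.   ] f [ 3.9 -1.8  2.1] g 0.7099600779316845 j [-0.54  0.16  0.66  2.09 -0.12  0.93  0.72]
```

View pics/w10.png

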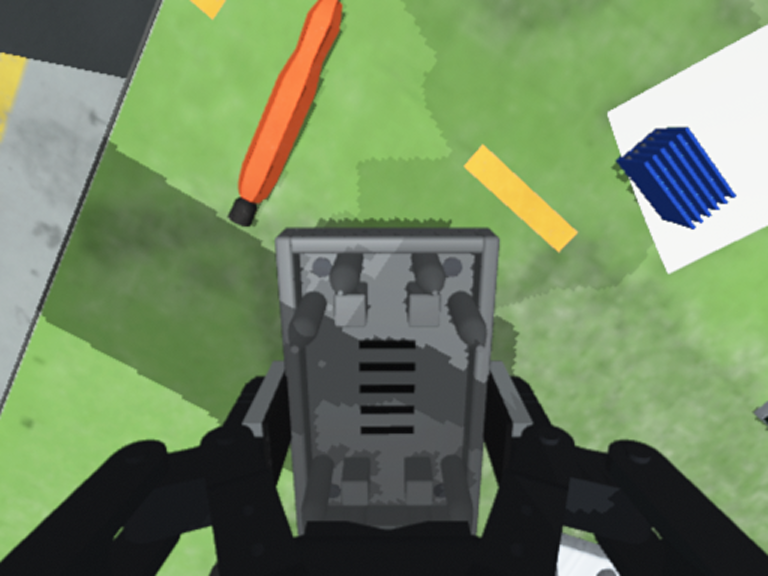

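```bash
python3 -m pendant '[[[0,0,5],[0,0,0],110],[[0,0,5],[0,0,0],110],[[3.2,-3.65,0.8],[0,0,-3.6],110],[[3.2,-3.65,0.8],[0,0,-3.6],110],[[3.2,-3.65,0.8],[0,0,-3.6],110],[[3.2,-3.65,0.8],[0,0,-3.6],110],[[3.2,-3.65,0.8],[0,0,-3.6],110],[[3.2,-3.65,0.8],[0,0,-3.6],110],[[0,0,0],[0,0,0],110],[[0,0,0],[0,0,0],110]]'; python3 - <<'E'
from h import *
c=cam("wrist"); st(); save(c,"w11.png",s=1.5)
E
```

```text
clock: 8.43
position: [0.6549, -0.2992, 0.2086]
ee_rot: [0.997, 0.08, 0.005, 0.0]
ft_force: [-0.3, 0.4, -1.0]
grip_width: 0.707
t 8.475 pos [ 0.6547 -0.299   0.2086] rv [0.987 0.159 0.011] [ 0.011  0.    -1.   ] f [-0.4  0.  -2.1] g 0.7088078097648445 j [-0.1   0.64  0.79  1.22 -0.45  1.44  0.79]
```

View pics/w11.png

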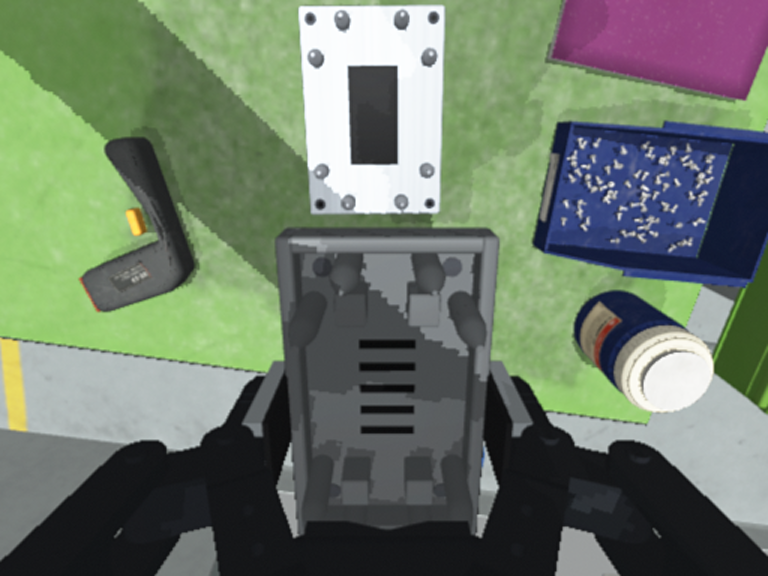

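```bash
python3 - <<'E'
from h import *
c=load("wrist"); P=cloud(c)
save(c,"w11n.png",(190,0,310,150),4)
q=quad(c,"nest",[(299,6),(443,5),(440,213),(311,213)],(0,0),1.5,.012)
quad(c,"holes",[(310,18),(433,17),(432,204),(320,204)],(0,0),1.5,.012)
m=(P[...,2]>.006)&(P[...,2]<.018)&(abs(P[...,0]-.634)<.1)&(abs(P[...,1]+.21)<.1)
print("depth nest",m.sum(),np.round(box(P[m][:,:2]),1), np.median(P[m][:,2]))
o=manip.get_obs();Rt=R.from_quat(o["ee_rot"]).as_matrix(); T=(P-np.array(o["position"]))@Rt
for u,v in((286,250),(300,244),(380,244),(480,244),(490,300),(285,300)): print((u,v),T[int(v/1.5),int(u/1.5)].round(4))
zr=T[int(244/1.5),int(380/1.5),2]
m=(abs(T[...,2]-zr)<.003)&(abs(T[...,0])<.05)&(abs(T[...,1])<.07)&(np.arange(384)[:,None]<370/1.5)
t=T[m]; print(len(t),"x",np.percentile(t[:,0],[.5,99.5]),"ymin",np.percentile(t[:,1],.5))
lo=t[(t[:,0]<-.02)];hi=t[t[:,0]>.02]
for a in(lo,hi):
  for y0 in(-.05,-.035,-.02,-.005):
    k=a[(a[:,1]>y0)&(a[:,1]<y0+.015)]
    if len(k)>5: print(y0,len(k),np.percentile(k[:,0],[2,98]).round(4))
E
```

```text
nest [ 633.6 -211. ] e 98.7@9.4 f 140.9@-80.0 [[573.0, -150.0], [669.0, -133.0], [695.0, -273.0], [596.0, -288.0]]
holes [ 633.9 -211.1] e 85.0@9.4 f 126.8@-79.8 [[581.0, -156.0], [664.0, -142.0], [688.0, -267.0], [603.0, -280.0]]
depth nest 11932 [ 632.8 -210.7  100.2  142.3    9.7] 0.012317000269564227
(286, 250) [-0.027  -0.0495 -0.037 ]
(300, 244) [-0.0226 -0.0513 -0.0377]
(380, 244) [-0.0011 -0.0512 -0.0371]
(480, 244) [ 0.0266 -0.0511 -0.0362]
(490, 300) [ 0.0299 -0.0349 -0.0376]
(285, 300) [-0.0282 -0.0343 -0.0364]
4693 x [-0.02999123  0.03157684] ymin -0.05337873248789222
-0.05 474 [-0.03   -0.0211]
-0.035 275 [-0.03   -0.0208]
-0.02 163 [-0.0299 -0.0251]
-0.05 479 [0.0213 0.0315]
-0.035 297 [0.0204 0.0317]
-0.02 163 [0.0267 0.0316]
```

View pics/w11n.png

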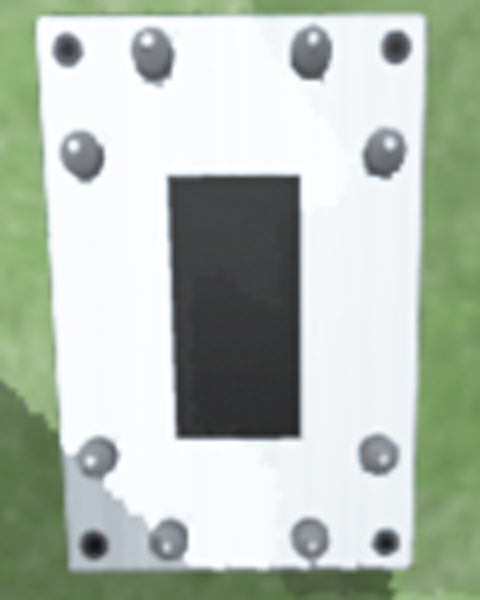

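```bash
python3 -m pendant '[[[-1.1,4.4,-4],[0,0.6,0.4],110],[[-1.1,4.4,-4],[0,0,0],110],[[0,0,-4],[0,0,0],110],[[0,0,-4],[0,0,0],110],[[0,0,-1.5],[0,0,0],110],[[0,0,0],[0,0,0],110]]'; python3 - <<'E'
from h import *
c=cam("wrist"); st(); save(c,"w12.png",s=1.5); c=cam("side"); save(c,"s3.png",(180,110,310,200),6)
E
```

```text
clock: 9.22
position: [0.6304, -0.2004, 0.0337]
ee_rot: [0.996, 0.088, 0.003, -0.002]
ft_force: [-0.5, -0.9, -0.9]
grip_width: 0.708
t 9.275 pos [ 0.6309 -0.2006  0.0344] rv [0.985 0.174 0.008] [ 0.007  0.005 -1.   ] f [-0.4  0.1 -1.6] g 0.7063486496490593 j [-0.28  0.66  0.73  1.58 -0.49  1.09  0.75]
```

View pics/w12.png

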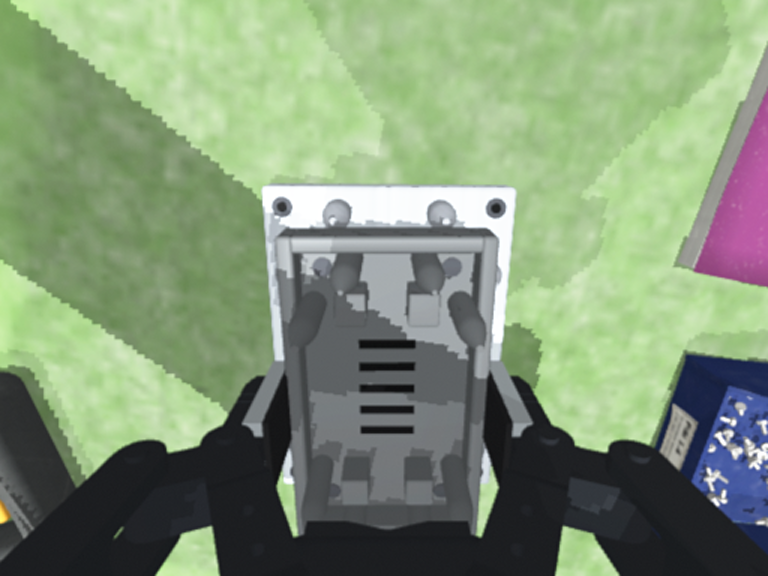

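View pics/s3.png

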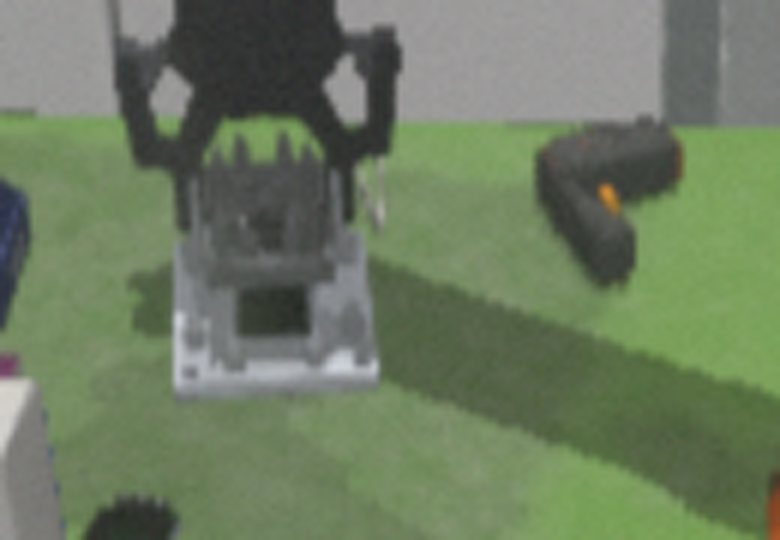

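```bash
python3 -m pendant '[[[0.17,-1.05,-0.5],[-0.3,0.4,-0.3],110],[[0,0,0],[0,0,0],110]]'; python3 - <<'E'
from h import *
st(); c=cam("wrist"); P=cloud(c)
m=(P[...,2]>.006)&(P[...,2]<.018)&(abs(P[...,0]-.634)<.1)&(abs(P[...,1]+.21)<.1)
q=P[m];i=np.array([q[:,0].argmin(),q[:,0].argmax(),q[:,1].argmin(),q[:,1].argmax()])
print("depth nest",m.sum(),np.round(box(P[m][:,:2]),1))
E
```

```text
clock: 9.57
position: [0.6345, -0.2135, 0.0324]
ee_rot: [0.996, 0.084, 0.002, 0.002]
ft_force: [0.9, 0.8, -1.1]
grip_width: 0.708
t 9.575 pos [ 0.6345 -0.2135  0.0324] rv [0.986 0.168 0.004] [ 0.005 -0.003 -1.   ] f [ 0.9  0.8 -1.1] g 0.708043314051586 j [-0.26  0.68  0.73  1.56 -0.49  1.09  0.76]
depth nest 9521 [ 633.1 -210.   100.4  140.7    9.7]
```

```bash
python3 -m pendant '[[[-0.15,0.2,-1],[0,0,0],110],[[0,0,-1],[0,0,0],110],[[0,0,-1],[0,0,0],110]]'; python3 - <<'E'
from h import *
st()
E
python3 -m pendant '[[[0,0,-0.6],[0,0,0],110],[[0,0,-0.4],[0,0,0],110]]'; python3 - <<'E'
from h import *
st()
E
```

```text
clock: 10.0
position: [0.6336, -0.2108, 0.0014]
ee_rot: [0.996, 0.085, 0.003, 0.001]
ft_force: [0.1, 0.2, -0.9]
grip_width: 0.707
t 10.0 pos [ 0.6336 -0.2108  0.0014] rv [0.986 0.169 0.006] [ 0.006 -0.002 -1.   ] f [ 0.1  0.2 -0.9] g 0.7067296746216535 j [-0.25  0.71  0.71  1.58 -0.51  1.04  0.77]
clock: 10.25
position: [0.633, -0.2105, -0.0103]
ee_rot: [0.996, 0.085, 0.002, 0.001]
ft_force: [-5.1, 2.7, 35.0]
grip_width: 0.708
t 10.25 pos [ 0.633  -0.2105 -0.0103] rv [0.986 0.169 0.004] [ 0.005 -0.002 -1.   ] f [-5.1  2.7 35. ] g 0.7077884758312253 j [-0.24  0.72  0.7   1.58 -0.52  1.02  0.78]
```

```bash
python3 -m pendant '[[[0,0,0],[0,0,0],50],[[0,0,0],[0,0,0],10],[[0,0,0],[0,0,0],10],[[0,0,0],[0,0,0],10],[[0,0,2],[0,0,0],10],[[0,0,4],[0,0,0],10],[[0,0,4],[0,0,0],10],[[0,-4,3],[0,0,0],10],[[0,-4,0],[0,0,0],10],[[0,0,0],[0,0,0],10]]'; python3 - <<'E'
from h import *
st(); c=cam("wrist"); P=cloud(c); save(c,"w13.png",s=1.5)
m=(P[...,2]>.023)&(P[...,2]<.029)&(abs(P[...,0]-.634)<.05)&(abs(P[...,1]+.21)<.07)
print("tray",m.sum(),np.round(box(P[m][:,:2]),1),np.median(P[m][:,2]))
E
```

```text
clock: 11.5
position: [0.634, -0.2933, 0.1334]
ee_rot: [0.996, 0.085, 0.006, 0.003]
ft_force: [-0.3, 0.0, -0.4]
grip_width: 0.96
t 11.5 pos [ 0.634  -0.2933  0.1334] rv [0.985 0.17  0.01 ] [ 0.012 -0.005 -1.   ] f [-0.3  0.  -0.4] g 0.9600394161914915 j [-0.14  0.64  0.78  1.39 -0.45  1.28  0.83]
tray 3647 [ 633.  -212.8   86.8  127.4    9.5] 0.026228622220612285
```

View pics/w13.png

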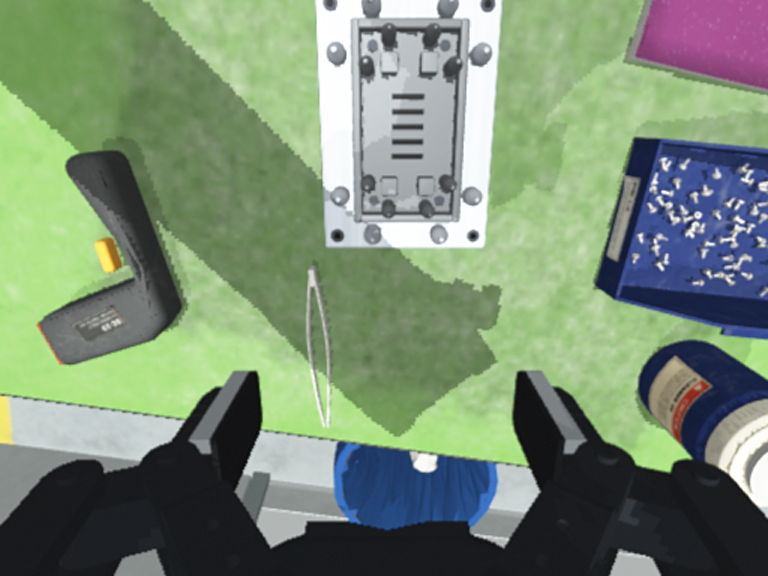

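```bash
python3 - <<'E'
from h import *
c=load("wrist")
quad(c,"tray",[(352,18),(468,20),(459,222),(357,221)],(0,0),1.5,.026)
P=cloud(c)
m=(P[...,2]>.023)&(P[...,2]<.029)&(abs(P[...,0]-.634)<.08)&(abs(P[...,1]+.21)<.08)
# keep only largest connected comp
n,l,s,_=cv2.connectedComponentsWithStats(m.astype(np.uint8)); i=1+s[1:,4].argmax(); print(s[1:,4]); print(np.round(box(P[l==i][:,:2]),1))
E
```

```text
tray [ 633.8 -210.3] e 59.5@9.2 f 104.5@-79.9 [[595.0, -164.0], [654.0, -154.0], [672.0, -257.0], [614.0, -266.0]]
[  68   76 2430   15   12   98   98  146  149   15    2    2    9  117
  114    1   75   73    9   13   68   64]
[ 633.  -209.7   62.2  105.8    9.8]
```

```bash
python3 -m pendant '[[[0.7,4.8,0],[0.3,0.6,-3],10],[[0.7,4.8,0],[0,0,-3],10],[[0.7,4.8,0],[0,0,-3],10],[[0.7,4.8,0],[0,0,-3],10],[[0.7,4.8,-1],[0,0,-3],10],[[0,0,0],[0,0,0],10],[[0,0,0],[0,0,0],10]]'; python3 - <<'E'
from h import *
st(); c=cam("wrist"); P=cloud(c); save(c,"w14.png",s=1.5)
E
```

```text
clock: 12.42
position: [0.6701, -0.0347, 0.1281]
ee_rot: [0.999, -0.045, 0.002, -0.002]
ft_force: [-0.4, -1.0, 0.4]
grip_width: 0.961
t 12.425 pos [ 0.6701 -0.0347  0.1281] rv [ 0.996 -0.089  0.004] [ 0.005  0.004 -1.   ] f [-0.4 -1.   0.4] g 0.9605929648098043 j [-0.58  0.6   0.82  1.47 -0.46  1.26  0.21]
```

View pics/w14.png

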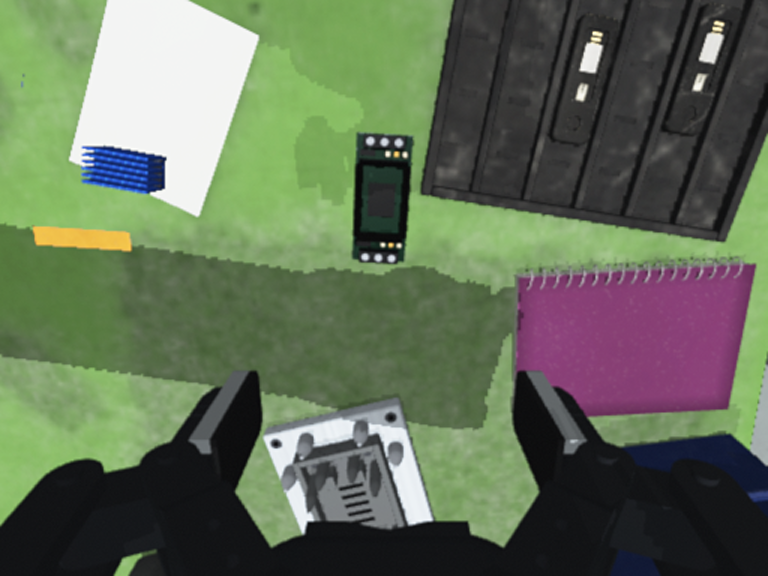

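```bash
python3 - <<'E'
from h import *
c=load("wrist"); P=cloud(c); save(c,"w14b.png",(215,75,315,190),5.2)
for u,v in((430,150),(440,180),(470,180),(520,190)):
    uu,vv=int(u/1.5),int(v/1.5);print((u,v),np.median(P[vv-2:vv+3,uu-2:uu+3].reshape(-1,3),0).round(4))
print("corner",onplane(c,422/1.5,194/1.5,.01))
def bx(lo,hi):
    m=(P[...,2]>lo)&(P[...,2]<hi)&(abs(P[...,0]-.67)<.035)&(abs(P[...,1]-.008)<.05)
    n,l,s,_=cv2.connectedComponentsWithStats(m.astype(np.uint8)); i=1+s[1:,4].argmax(); print(lo,hi,s[i,4],np.round(box(P[l==i][:,:2]),1))
bx(.004,.03);bx(.005,.011);bx(.014,.022);bx(.006,.03)
E
```

```text
(430, 150) [nan nan nan]
(440, 180) [0.708  0.0152 0.004 ]
(470, 180) [0.726  0.0139 0.0052]
(520, 190) [0.756  0.0057 0.0039]
corner [0.69652824 0.00856532 0.01      ]
0.004 0.03 3133 [671.4   7.6  76.1  33.   81.7]
0.005 0.011 1165 [671.3   7.3  39.7  23.8  81.4]
0.014 0.022 662 [671.4   7.6  48.1  32.   81.5]
0.006 0.03 3127 [671.4   7.6  76.1  32.8  81.5]
```

View pics/w14b.png

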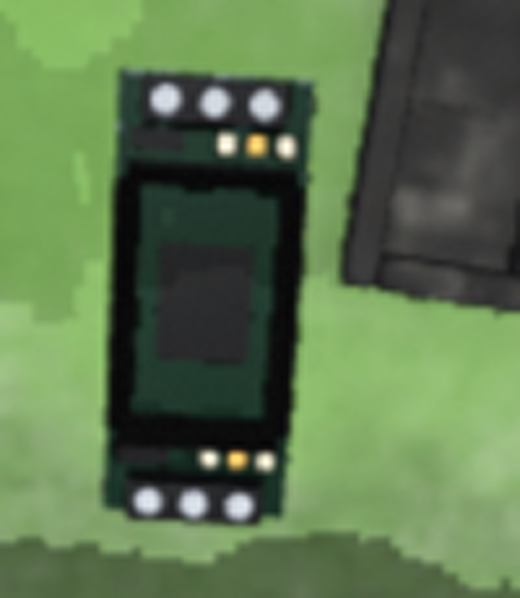

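```bash
cat >> h.py <<'E'
def tips():
    o=manip.get_obs();c=cam("wrist");P=cloud(c);Rt=R.from_quat(o["ee_rot"]).as_matrix(); T=(P-np.array(o["position"]))@Rt
    hw=.0425*o["grip_width"]
    for s in(-1,1):
        m=(abs(abs(T[...,0])-hw-.001)<.006)&(T[...,0]*s>0)&(abs(T[...,1])<.012)&(T[...,2]<0.02)&(T[...,2]>-.05)
        n,l,st_,_=cv2.connectedComponentsWithStats(m.astype(np.uint8)); i=1+st_[1:,4].argmax(); q=T[l==i]
        print("tip",s,round(2000*hw,1),len(q),np.percentile(q[:,2],[50,98,99.5,100]).round(4),"x",np.percentile(q[:,0],[2,50,98]).round(4))
E
python3 -m pendant '[[[0,0,0],[0,0,0],150],[[0,0,0],[0,0,0],150],[[0,0,0],[0,0,0],150],[[0,0,0],[0,0,0],150]]'
python3 -c "
from h import *
tips();st()"
python3 -m pendant '[[[0,2.8,-1],[-0.3,0.3,-2],105],[[0,0,-2],[0,0,-1],105],[[0,0,0],[0,0,0],105]]'
python3 -c "
from h import *
tips();st(); save(load('wrist'),'w15.png',s=1.5)"
```

```text
clock: 12.98
position: [0.6699, -0.0372, 0.1287]
ee_rot: [0.999, -0.046, 0.002, -0.003]
ft_force: [0.4, -0.2, -0.6]
grip_width: 0.418
tip -1 35.5 829 [-0.0375 -0.0209 -0.0195 -0.0182] x [-0.0231 -0.0173 -0.0166]
tip 1 35.5 804 [-0.0375 -0.0208 -0.0193 -0.0187] x [0.0183 0.0188 0.0244]
t 13.025 pos [ 0.6699 -0.0372  0.1287] rv [ 0.996 -0.092  0.005] [ 0.005  0.005 -1.   ] f [ 0.7 -0.9 -0. ] g 0.4110838936788428 j [-0.57  0.6   0.82  1.47 -0.46  1.26  0.21]
clock: 13.4
position: [0.6698, -0.0099, 0.0978]
ee_rot: [0.997, -0.074, -0.0, 0.001]
ft_force: [0.4, 0.2, 0.3]
grip_width: 0.588
tip -1 50.0 925 [-0.0381 -0.0221 -0.0214 -0.0204] x [-0.0306 -0.0244 -0.0241]
tip 1 50.0 897 [-0.0382 -0.0224 -0.0211 -0.0207] x [0.0258 0.0261 0.0317]
t 13.45 pos [ 0.6705 -0.0095  0.0988] rv [ 0.989 -0.147  0.002] [ 0.001 -0.001 -1.   ] f [0.1 0.1 0.5] g 0.5852531272628095 j [-0.61  0.63  0.82  1.5  -0.48  1.21  0.12]
```

View pics/w15.png

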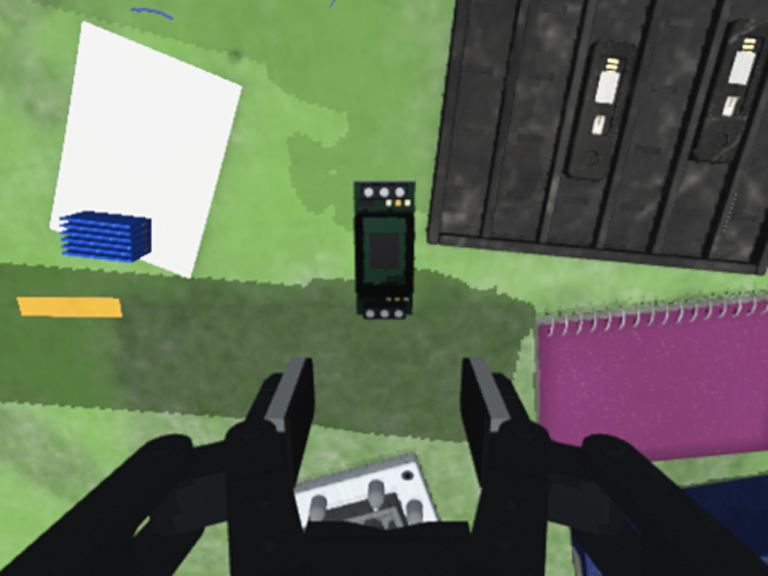

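```bash
python3 -m pendant '[[[-0.13,0.73,-2],[0,0,0],105],[[0,0,-3],[0,0,0],105],[[0,0,-2],[0,0,0],105],[[0,0,0],[0,0,0],105]]'
python3 -c "
from h import *
tips();st(); c=load('wrist');save(c,'w16.png',s=1.5);P=cloud(c)
m=(P[...,2]>.004)&(P[...,2]<.022)&(abs(P[...,0]-.67)<.024)&(abs(P[...,1]-.008)<.05)
n,l,s,_=cv2.connectedComponentsWithStats(m.astype(np.uint8)); i=1+s[1:,4].argmax(); print(s[i,4],np.round(box(P[l==i][:,:2]),1))
"
```

```text
clock: 13.95
position: [0.6694, -0.0028, 0.0265]
ee_rot: [0.997, -0.074, 0.002, 0.0]
ft_force: [-0.1, -0.0, -0.2]
grip_width: 0.593
tip -1 50.4 925 [-0.0383 -0.0224 -0.021  -0.0198] x [-0.0306 -0.0244 -0.0241]
tip 1 50.4 917 [-0.0384 -0.0227 -0.0214 -0.0202] x [0.0258 0.0261 0.0319]
t 14.0 pos [ 0.67   -0.003   0.0276] rv [ 0.989 -0.147  0.004] [ 0.004 -0.001 -1.   ] f [-0.1  0.2 -0.3] g 0.5887681752527717 j [-0.6   0.7   0.77  1.56 -0.53  1.09  0.15]
6443 [671.6   7.8  76.3  32.5  81.7]
```

View pics/w16.png

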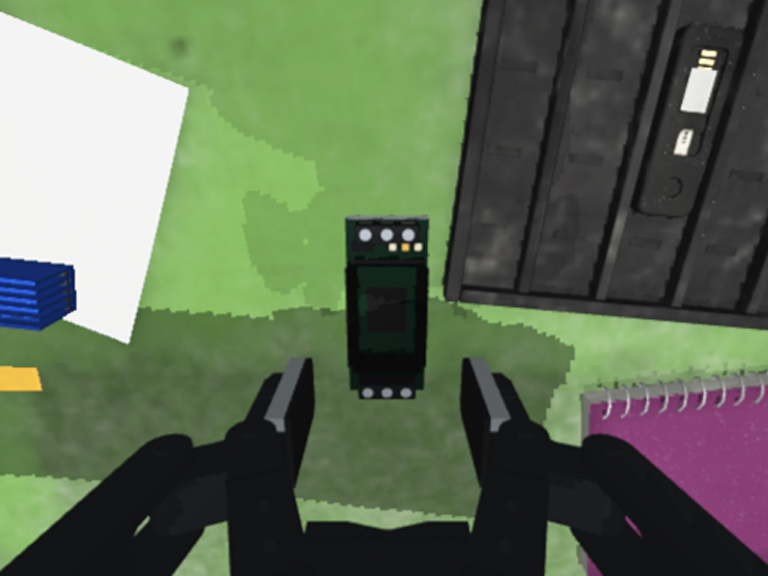

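```bash
python3 -m pendant '[[[0,0.1,-1.5],[0,0,0],105],[[0,0,-1.2],[0,0,0],105],[[0,0,-1],[0,0,0],105],[[0,0,0],[0,0,0],105]]'
python3 -c "
from h import *
st(); c=cam('wrist');save(c,'w17.png',s=1.5)
"
```

```text
clock: 14.5
position: [0.6711, -0.002, -0.0104]
ee_rot: [0.997, -0.074, 0.003, -0.0]
ft_force: [0.9, -0.5, 0.6]
grip_width: 0.588
t 14.5 pos [ 0.6711 -0.002  -0.0104] rv [ 0.989 -0.147  0.007] [ 0.007 -0.    -1.   ] f [ 0.9 -0.5  0.6] g 0.5877038583416292 j [-0.58  0.75  0.74  1.58 -0.56  1.03  0.17]
```

View pics/w17.png

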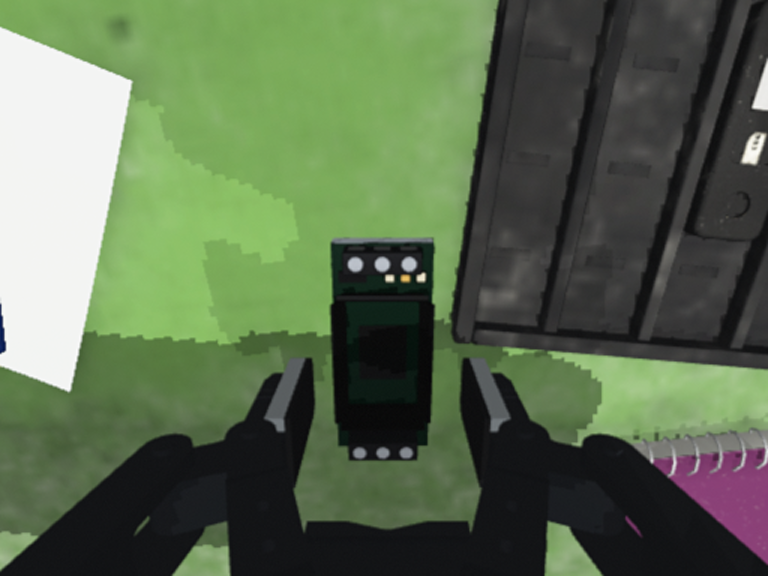

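```bash
python3 -m pendant '[[[-0.15,0,-0.6],[0,0.4,0],105],[[0,0,0],[0,0,0],160],[[0,0,0],[0,0,0],180],[[0,0,0],[0,0,0],180],[[0,0,0],[0,0,0],180]]' 60
python3 -c "
from h import *
st(); c=cam('wrist');save(c,'w18.png',s=1.5)
"
```

```text
clock: 15.18
position: [0.6705, -0.0022, -0.0151]
ee_rot: [0.997, -0.074, 0.001, 0.0]
ft_force: [-0.2, 0.7, -1.4]
grip_width: 0.36
t 15.175 pos [ 0.6705 -0.0022 -0.0151] rv [ 0.989 -0.147  0.002] [ 0.002 -0.    -1.   ] f [-0.2  0.7 -1.4] g 0.3599827401812071 j [-0.58  0.76  0.73  1.57 -0.56  1.03  0.17]
```

View pics/w18.png

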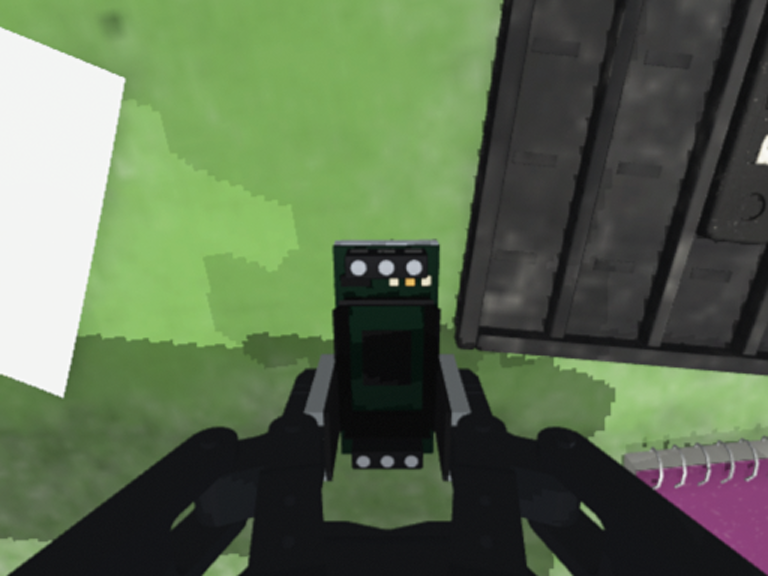

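```bash
python3 -m pendant '[[[0,0,2],[0,0,0],180],[[0,0,5],[0,0,0],180],[[0,0,5],[0,0,0],180],[[-0.4,-4.8,3],[0,0,3],180],[[-0.4,-4.8,0],[0,0,3],180],[[-0.4,-4.8,0],[0,0,3],180],[[-0.4,-4.8,0],[0,0,3],180],[[-0.4,-4.8,0],[0,0,3],180],[[-0.4,-4.5,0],[0,0,3],180],[[0,0,0],[0,0,0],180],[[0,0,0],[0,0,0],180]]' 
python3 -c "
from h import *
st(); c=cam('wrist');save(c,'w19.png',s=1.5)
"
```

```text
clock: 16.6
position: [0.6445, -0.2971, 0.1559]
ee_rot: [0.996, 0.088, 0.006, 0.002]
ft_force: [1.0, 0.7, -0.7]
grip_width: 0.36
t 16.6 pos [ 0.6445 -0.2971  0.1559] rv [0.984 0.176 0.012] [ 0.013 -0.003 -1.   ] f [ 1.   0.7 -0.7] g 0.36018395665376157 j [-0.12  0.65  0.78  1.33 -0.46  1.33  0.83]
```

View pics/w19.png

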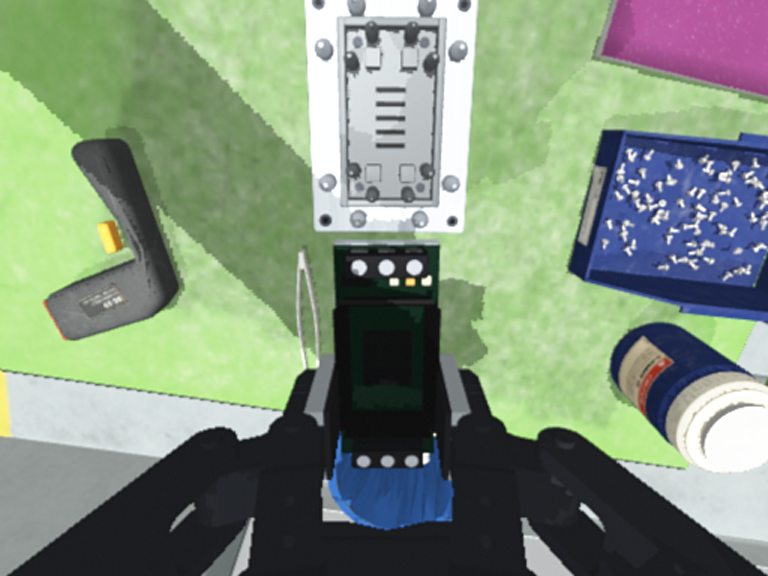

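```bash
python3 - <<'E'
from h import *
c=load("wrist");P=cloud(c); o=manip.get_obs();Rt=R.from_quat(o["ee_rot"]).as_matrix(); T=(P-np.array(o["position"]))@Rt
m=(P[...,2]>.022)&(P[...,2]<.030)&(abs(P[...,0]-.634)<.08)&(abs(P[...,1]+.21)<.08)
n,l,s,_=cv2.connectedComponentsWithStats(m.astype(np.uint8)); i=1+s[1:,4].argmax(); print("tray",s[i,4],np.round(box(P[l==i][:,:2]),1))
quad(c,"trayq",[(340,17),(446,17),(439,206),(344,207)],(0,0),1.5,.026)
m=(T[...,2]>-.036)&(T[...,2]<-.018)&(abs(T[...,0])<.03)&(T[...,1]<.05)&(T[...,1]>-.06)&(np.arange(384)[:,None]<350/1.5)
t=T[m]; print("board",len(t)); 
for y0 in(-.05,-.04,-.03,-.02):
    k=t[(t[:,1]>y0)&(t[:,1]<y0+.01)]
    if len(k)>5: print(y0,len(k),np.percentile(k[:,0],[1,99]).round(4),np.percentile(k[:,2],[5,50,95]).round(4))
print("ymin",np.percentile(t[:,1],[.3,1]))
m2=(T[...,2]>-.036)&(T[...,2]<-.014)&(abs(T[...,0])<.03)&(abs(T[...,1])<.06); tt=T[m2&(abs(T[...,0])<.012)];print("y range mid",np.percentile(tt[:,1],[.2,99.8]))
E
```

```text
tray 2160 [ 633.  -209.8   62.1  105.7    9.8]
trayq [ 634.4 -210.1] e 59.1@10.6 f 104.8@-80.0 [[596.0, -164.0], [654.0, -153.0], [673.0, -256.0], [614.0, -267.0]]
board 5161
-0.05 1672 [-0.0151  0.0167] [-0.0332 -0.0316 -0.0206]
-0.04 1401 [-0.0152  0.0167] [-0.0341 -0.0241 -0.0227]
-0.03 1262 [-0.0149  0.0165] [-0.0338 -0.0239 -0.0227]
-0.02 826 [-0.0147  0.0162] [-0.0326 -0.0239 -0.0227]
ymin [-0.04836222 -0.04825635]
y range mid [-0.04834359  0.02625748]
```

```bash
python3 -m pendant '[[[-0.5,3.5,-3],[0,0.6,-0.3],180],[[-0.5,3.2,-3],[0,0,0],180],[[0,0,-3],[0,0,0],180],[[0,0,0],[0,0,0],180],[[0,0,0],[0,0,0],180]]' 
python3 -c "
from h import *
st()
"
```

```text
clock: 17.27
position: [0.6366, -0.2229, 0.0678]
ee_rot: [0.996, 0.089, 0.003, 0.002]
ft_force: [0.2, 0.5, -0.6]
grip_width: 0.356
t 17.275 pos [ 0.6366 -0.2229  0.0678] rv [0.984 0.177 0.006] [ 0.006 -0.003 -1.   ] f [ 0.2  0.5 -0.6] g 0.356381403660621 j [-0.25  0.65  0.75  1.52 -0.47  1.15  0.76]
```

```bash
python3 -m pendant '[[[-0.24,0.25,-1.5],[0.2,0.3,-0.4],180],[[0,0,-0.5],[0,0,0],180],[[0,0,0],[0,0,0],180]]' 
python3 -c "
from h import *
st(); c=cam('wrist');save(c,'w20.png',s=1.5);c=cam('side');save(c,'s4.png',(180,110,310,200),6)
"
```

```text
clock: 17.65
position: [0.6351, -0.2213, 0.0488]
ee_rot: [0.996, 0.085, 0.002, 0.0]
ft_force: [0.6, -0.1, -0.0]
grip_width: 0.36
t 17.65 pos [ 0.6351 -0.2213  0.0488] rv [0.986 0.169 0.004] [ 0.004 -0.001 -1.   ] f [ 0.6 -0.1 -0. ] g 0.35995238585279304 j [-0.25  0.67  0.74  1.53 -0.48  1.12  0.77]
```

View pics/w20.png

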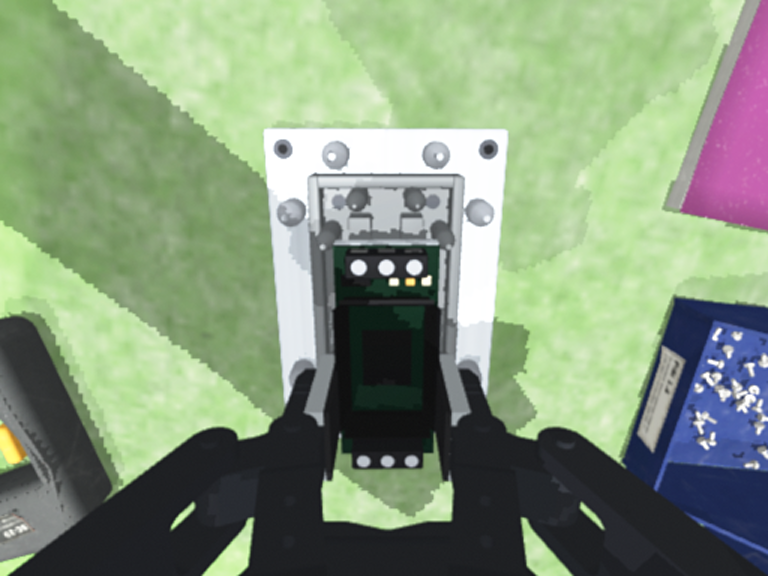

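View pics/s4.png

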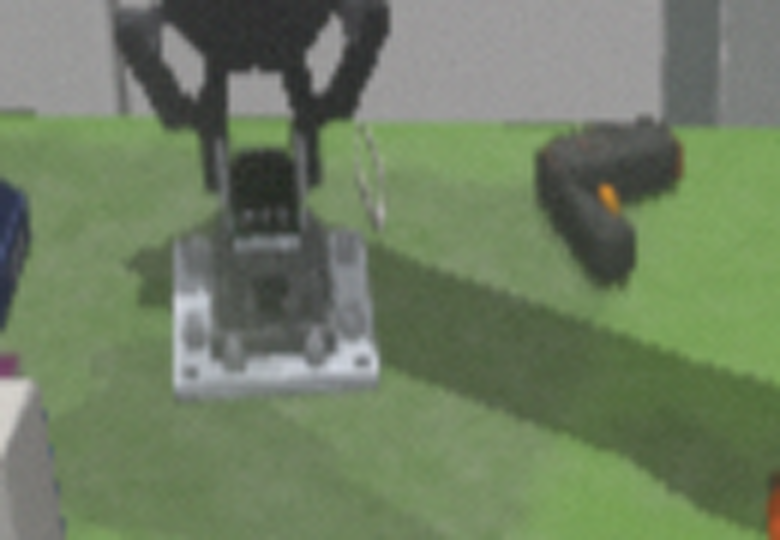

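```bash
cat >> h.py <<'E'
def trayrel(z=.026,rowmax=350):
    c=load("wrist");P=cloud(c); o=manip.get_obs();Rt=R.from_quat(o["ee_rot"]).as_matrix(); T=(P-np.array(o["position"]))@Rt
    m=(abs(P[...,2]-z)<.003)&(abs(P[...,0]-.633)<.08)&(abs(P[...,1]+.21)<.08)&(np.arange(384)[:,None]<rowmax/1.5)
    n,l,s,_=cv2.connectedComponentsWithStats(m.astype(np.uint8)); i=1+s[1:,4].argmax(); t=T[l==i]
    ym=np.percentile(t[:,1],.5); print("n",len(t),"ymin",ym.round(4),"-> yc",(ym+.053).round(4))
    for y0 in np.arange(ym,ym+.09,.012):
        k=t[(t[:,1]>y0)&(t[:,1]<y0+.012)]
        if len(k)>10: a,b=np.percentile(k[:,0],[.5,99.5]); print("y %.3f x %.4f %.4f mid %.4f w %.4f"%(y0,a,b,(a+b)/2,b-a))
E
python3 -c "
from h import *
trayrel()"
```

```text
n 2750 ymin -0.0646 -> yc -0.0116
y -0.065 x -0.0309 0.0305 mid -0.0002 w 0.0615
y -0.053 x -0.0311 0.0307 mid -0.0002 w 0.0618
y -0.041 x -0.0311 0.0308 mid -0.0001 w 0.0619
y -0.029 x -0.0311 0.0306 mid -0.0003 w 0.0618
y -0.017 x -0.0310 0.0308 mid -0.0001 w 0.0619
y -0.005 x -0.0311 0.0308 mid -0.0001 w 0.0619
y 0.007 x -0.0306 0.0305 mid -0.0000 w 0.0611
```

```bash
python3 -m pendant '[[[-0.11,0.11,-0.5],[0,0.2,0],180],[[0,0,-0.5],[0,0,0],180],[[0,0,0],[0,0,0],180]]' 
python3 -c "
from h import *
st(); cam('wrist'); trayrel()
"
```

```text
clock: 18.12
position: [0.6341, -0.2203, 0.0387]
ee_rot: [0.996, 0.085, 0.0, 0.0]
ft_force: [0.4, -0.2, -1.1]
grip_width: 0.361
t 18.125 pos [ 0.6341 -0.2203  0.0387] rv [0.986 0.169 0.   ] [ 0.001 -0.001 -1.   ] f [ 0.4 -0.2 -1.1] g 0.36062971378914044 j [-0.25  0.68  0.73  1.54 -0.49  1.11  0.77]
n 2873 ymin -0.0634 -> yc -0.0104
y -0.063 x -0.0301 0.0312 mid 0.0006 w 0.0614
y -0.051 x -0.0302 0.0316 mid 0.0007 w 0.0618
y -0.039 x -0.0302 0.0316 mid 0.0007 w 0.0618
y -0.027 x -0.0303 0.0317 mid 0.0007 w 0.0619
y -0.015 x -0.0302 0.0316 mid 0.0007 w 0.0618
y -0.003 x -0.0302 0.0316 mid 0.0007 w 0.0618
```

Aligned to within 0.2 mm; descend.

```bash
python3 -m pendant '[[[0,0,-0.8],[0,0,0],180],[[0,0,-0.7],[0,0,0],180],[[0,0,-0.5],[0,0,0],180],[[0,0,-0.3],[0,0,0],180]]' 
python3 -c "
from h import *
st()
"
python3 -m pendant '[[[0,0,-0.25],[0,0,0],180]]'
```

```text
clock: 18.68
position: [0.6343, -0.2203, 0.0144]
ee_rot: [0.996, 0.085, 0.0, 0.0]
ft_force: [0.5, 0.1, -1.0]
grip_width: 0.361
t 18.675 pos [ 0.6343 -0.2203  0.0144] rv [0.986 0.169 0.001] [ 0.001 -0.001 -1.   ] f [ 0.5  0.1 -1. ] g 0.36059693865371073 j [-0.24  0.71  0.72  1.56 -0.51  1.07  0.78]
clock: 18.8
position: [0.6343, -0.2204, 0.0126]
ee_rot: [0.996, 0.085, 0.001, 0.0]
ft_force: [-9.6, 6.1, 25.4]
grip_width: 0.357
```

```bash
python3 -m pendant '[[[0,0,0],[0,0,0],125],[[0,0,0],[0,0,0],125],[[0,0,0],[0,0,0],125],[[0,0,2],[0,0,0],125],[[0,0,4],[0,0,0],100],[[0,0,4],[0,0,0],100],[[0,-3.5,2],[0,0,0],100],[[0,-3,0],[0,0,0],100],[[0,0,0],[0,0,0],100],[[0,0,0],[0,0,0],100]]' 
python3 - <<'E'
from h import *
st(); c=cam("wrist"); P=cloud(c); save(c,"w21.png",(150,0,350,150),4)
for nm,lo,hi in(("slab",.033,.039),("lips",.043,.050),("tray",.023,.029)):
    m=(P[...,2]>lo)&(P[...,2]<hi)&(abs(P[...,0]-.634)<.1)&(abs(P[...,1]+.21)<.1); 
    n,l,s,_=cv2.connectedComponentsWithStats(m.astype(np.uint8)); i=1+s[1:,4].argmax();print(nm,s[i,4],np.round(box(P[l==i][:,:2]),1),np.median(P[l==i][:,2]))
E
```

```text
clock: 20.05
position: [0.6356, -0.2869, 0.1461]
ee_rot: [0.996, 0.085, 0.004, 0.002]
ft_force: [0.7, 0.2, -0.1]
grip_width: 0.61
t 20.05 pos [ 0.6356 -0.2869  0.1461] rv [0.985 0.17  0.007] [ 0.008 -0.003 -1.   ] f [ 0.7  0.2 -0.1] g 0.6095920761332249 j [-0.15  0.63  0.79  1.37 -0.45  1.31  0.82]
slab 1403 [ 633.3 -210.9   23.1   39.2    9.8] 0.03644702033521746
lips 739 [ 632.9 -210.6   32.    47.9   10.2] 0.04583027786957811
tray 2142 [ 633.  -209.8   62.2  105.2    9.8] 0.026129740438689958
```

View pics/w21.png

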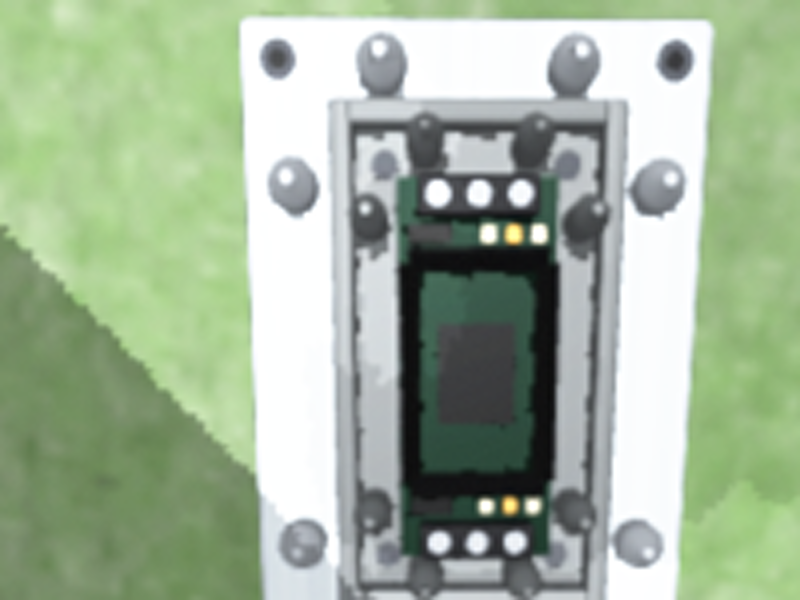

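```bash
python3 -m pendant '[[[-2.9,4.8,0],[0.2,0.4,-4],125],[[-2.9,4.8,0],[0,0,-4],125],[[-2.9,4.8,0],[0,0,-4],125],[[-2.9,4.8,0],[0,0,-4],125],[[-2.9,4.8,0],[0,0,-4],125],[[-2.9,4.8,0],[0,0,-4],125],[[-2.9,4.8,0],[0,0,-4],125],[[0,0,0],[0,0,0],125],[[0,0,0],[0,0,0],125]]' 
python3 - <<'E'
from h import *
st(); c=cam("wrist"); save(c,"w22.png",s=1.5)
E
```

```text
clock: 21.22
position: [0.4238, 0.0648, 0.1441]
ee_rot: [0.988, -0.157, -0.002, -0.002]
ft_force: [0.2, 0.2, 0.3]
grip_width: 0.512
t 21.225 pos [0.4238 0.0648 0.1441] rv [ 0.951 -0.309 -0.005] [-0.003  0.006 -1.   ] f [0.2 0.2 0.3] g 0.5119061072563904 j [-1.13 -0.13  0.84  2.07  0.1   1.16 -0.65]
```

View pics/w22.png

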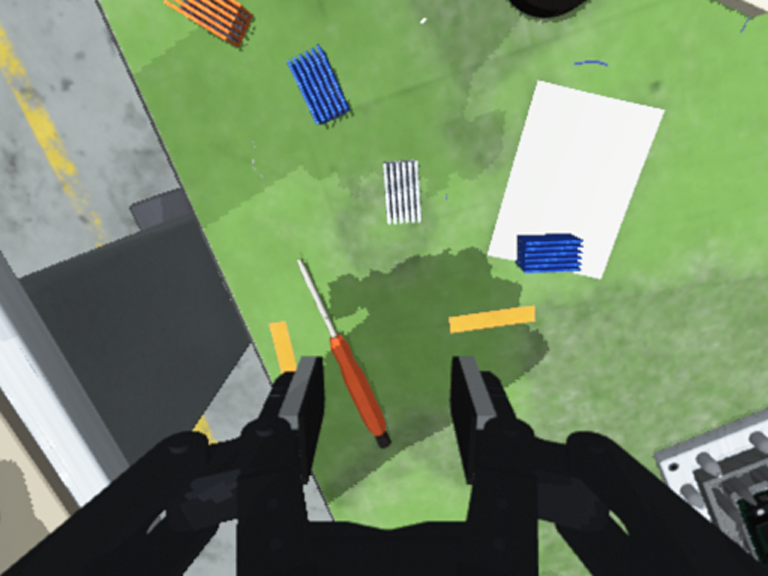

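```bash
python3 - <<'E'
from h import *
c=load("wrist"); P=cloud(c); save(c,"w22h.png",(240,95,300,160),9)
m=(P[...,2]>.012)&(P[...,2]<.03)&(abs(P[...,0]-.447)<.035)&(abs(P[...,1]-.105)<.035)
print(m.sum(),np.round(box(P[m][:,:2]),1),np.percentile(P[m][:,2],[50,99]))
E
```

```text
499 [446.9 106.2  35.8  20.   76.5] [0.02420941 0.02584327]
```

View pics/w22h.png

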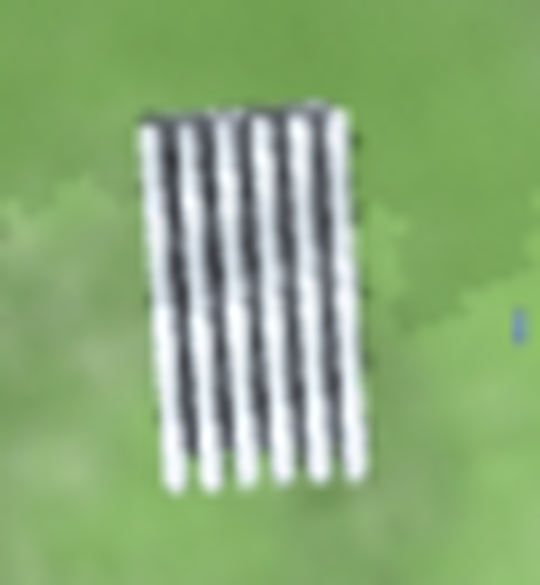

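```bash
python3 -m pendant '[[[1.1,2.1,-3],[-0.3,-0.2,2.3],130],[[1.1,2.0,-3],[0,0,2.2],130],[[0,0,-3],[0,0,0],130],[[0,0,0],[0,0,0],130],[[0,0,0],[0,0,0],130]]' 
python3 - <<'E'
from h import *
st(); c=cam("wrist"); P=cloud(c); save(c,"w23.png",s=1.5)
m=(P[...,2]>.015)&(P[...,2]<.03)&(abs(P[...,0]-.447)<.03)&(abs(P[...,1]-.105)<.03)
print(m.sum(),np.round(box(P[m][:,:2]),1),np.percentile(P[m][:,2],[50,99]))
tips()
E
```

```text
clock: 21.9
position: [0.4507, 0.1019, 0.0533]
ee_rot: [0.993, -0.12, 0.002, 0.001]
ft_force: [0.0, 0.3, -0.2]
grip_width: 0.491
t 21.9 pos [0.4507 0.1019 0.0533] rv [ 0.971 -0.238  0.005] [ 0.004 -0.003 -1.   ] f [ 0.   0.3 -0.2] g 0.4912750682686229 j [-1.14  0.18  0.89  2.1  -0.16  0.94 -0.4 ]
907 [446.9 106.1  36.5  19.9  76.5] [0.02424633 0.02564123]
tip -1 41.6 875 [-0.0379 -0.0218 -0.0204 -0.0193] x [-0.0264 -0.0202 -0.0199]
tip 1 41.6 832 [-0.0379 -0.0215 -0.0205 -0.0195] x [0.0216 0.0219 0.0275]
```

View pics/w23.png

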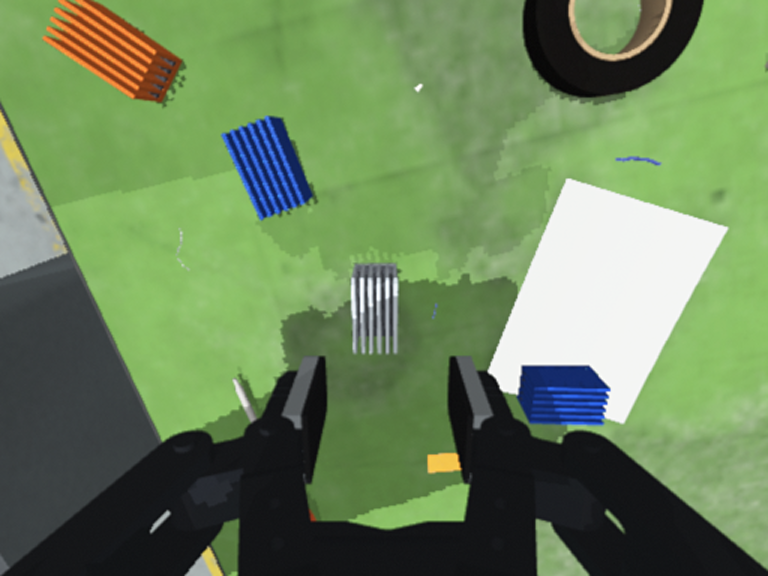

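```bash
python3 -m pendant '[[[-0.46,0.45,-1.5],[0,0,0],130],[[0,0,-1.5],[0,0,0],130],[[0,0,-1],[0,0,0],130],[[0,0,0],[0,0,0],130]]' 
python3 - <<'E'
from h import *
st()
E
```

```text
clock: 22.5
position: [0.4458, 0.1087, 0.0125]
ee_rot: [0.993, -0.12, 0.003, -0.002]
ft_force: [-0.6, 0.4, 0.1]
grip_width: 0.49
t 22.5 pos [0.4458 0.1087 0.0125] rv [ 0.971 -0.237  0.006] [ 0.007  0.002 -1.   ] f [-0.6  0.4  0.1] g 0.48956062248669724 j [-1.1   0.26  0.85  2.13 -0.26  0.84 -0.34]
```

```bash
python3 -m pendant '[[[0.03,-0.22,-1],[0,0.3,0],130],[[0,0,-0.7],[0,0,0],130],[[0,0,0],[0,0,0],130]]' 
python3 - <<'E'
from h import *
st(); c=cam("wrist"); save(c,"w24.png",s=1.5)
E
```

```text
clock: 22.88
position: [0.4464, 0.1065, -0.0053]
ee_rot: [0.993, -0.12, 0.001, -0.002]
ft_force: [-0.7, -0.4, -0.3]
grip_width: 0.491
t 22.875 pos [ 0.4464  0.1065 -0.0053] rv [ 0.971 -0.237  0.001] [ 0.001  0.003 -1.   ] f [-0.7 -0.4 -0.3] g 0.4908798751297833 j [-1.07  0.3   0.82  2.14 -0.31  0.81 -0.3 ]
```

View pics/w24.png

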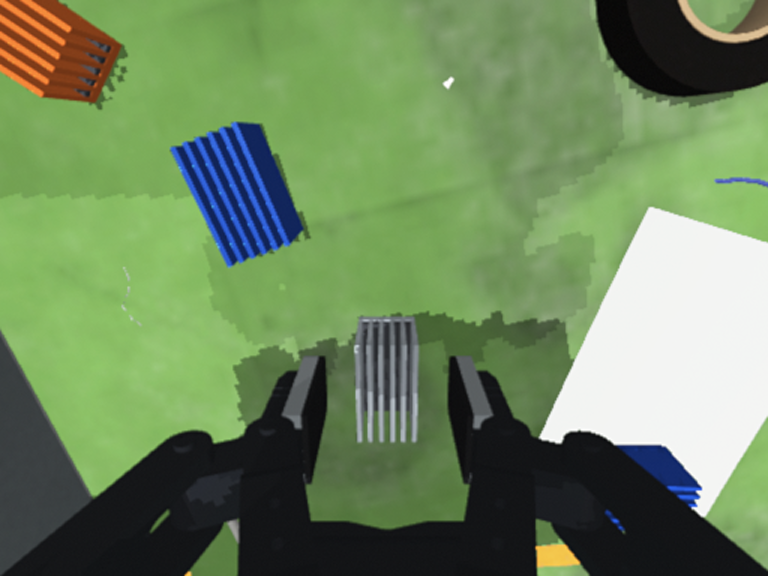

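```bash
python3 -m pendant '[[[0,0,0.1],[0,0,0],215],[[0,0,0],[0,0,0],225],[[0,0,0],[0,0,0],225],[[0,0,0],[0,0,0],225]]' 50
python3 - <<'E'
from h import *
st(); c=cam("wrist"); save(c,"w25.png",s=1.5);tips()
E
```

```text
clock: 23.42
position: [0.447, 0.1068, -0.0033]
ee_rot: [0.993, -0.12, 0.001, -0.002]
ft_force: [-0.3, -0.4, -0.8]
grip_width: 0.213
t 23.425 pos [ 0.447   0.1068 -0.0033] rv [ 0.971 -0.238  0.002] [ 0.003  0.004 -1.   ] f [-0.3 -0.4 -0.8] g 0.21347284189538043 j [-1.07  0.3   0.82  2.14 -0.31  0.82 -0.3 ]
tip -1 18.4 1140 [-0.0283 -0.0031 -0.0026 -0.0022] x [-0.0159 -0.0093 -0.0043]
tip 1 18.4 1217 [-0.0279 -0.0033 -0.0027 -0.0023] x [0.0044 0.0101 0.016 ]
```

View pics/w25.png

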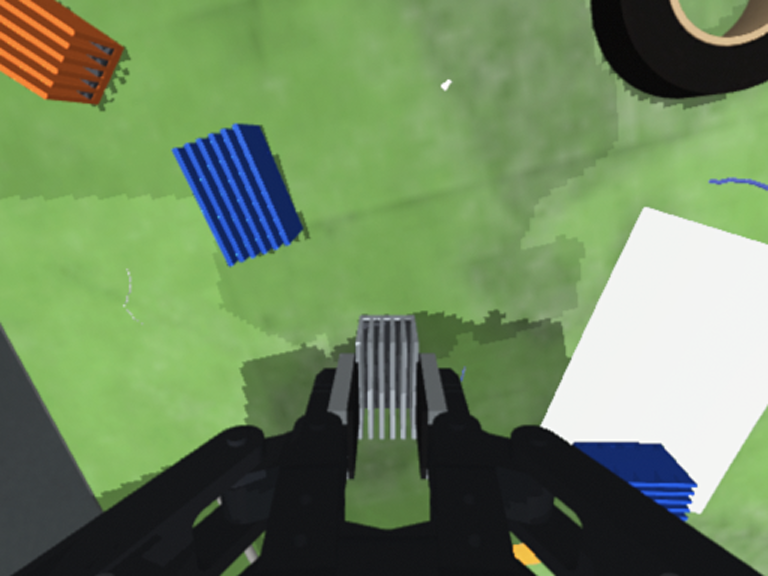

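```bash
python3 -m pendant '[[[0,0,3],[0,0,0],225],[[0,0,5],[0,0,0],225],[[0,0,5],[0,0,0],225],[[2.48,-4.9,1.5],[0,0,2.95],225],[[2.48,-4.9,1],[0,0,2.95],225],[[2.48,-4.9,0],[0,0,2.95],225],[[2.48,-4.9,0],[0,0,2.95],225],[[2.48,-4.9,0],[0,0,2.95],225],[[2.48,-4.9,0],[0,0,2.95],225],[[2.48,-4.9,0],[0,0,2.95],225],[[2.48,-4.9,0],[0,0,2.95],225],[[0,0,0],[0,0,0],225]]' 
python3 -m pendant '[[[0,0,0],[0,0,0],225]]'
python3 - <<'E'
from h import *
st(); c=cam("wrist"); save(c,"w26.png",s=1.5)
E
```

```text
clock: 25.02
position: [0.6486, -0.2958, 0.1534]
ee_rot: [0.995, 0.098, -0.001, -0.004]
ft_force: [-0.2, 0.5, -0.8]
grip_width: 0.216
clock: 25.15
position: [0.6486, -0.2955, 0.1528]
ee_rot: [0.995, 0.098, -0.001, -0.005]
ft_force: [0.2, 0.4, -0.5]
grip_width: 0.212
t 25.15 pos [ 0.6486 -0.2955  0.1528] rv [ 0.981  0.194 -0.001] [-0.003  0.009 -1.   ] f [ 0.2  0.4 -0.5] g 0.21213623403355564 j [-0.16  0.7   0.87  1.3  -0.53  1.38  0.89]
```

View pics/w26.png

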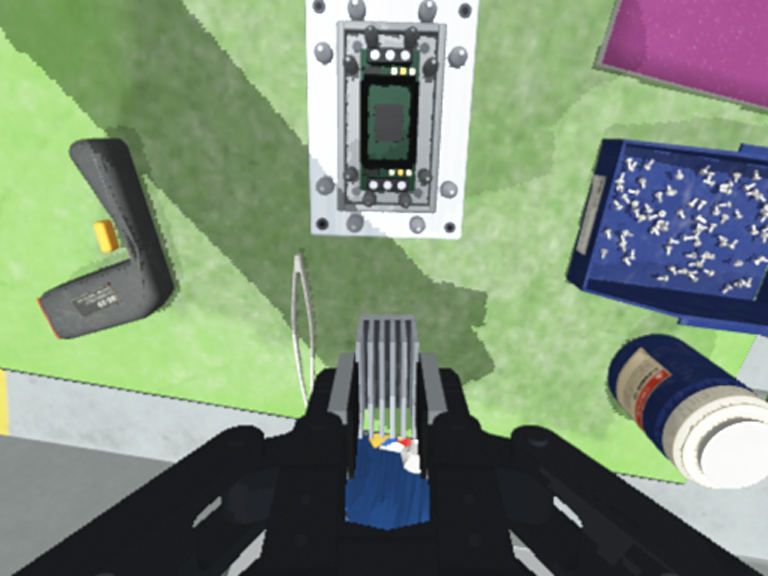

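```bash
cat >> h.py <<'E'
def comp(m,P):
    n,l,s,_=cv2.connectedComponentsWithStats(m.astype(np.uint8)); i=1+s[1:,4].argmax(); return P[l==i],l==i
def hsframe():
    c=load("wrist");P=cloud(c); o=manip.get_obs();Rt=R.from_quat(o["ee_rot"]).as_matrix(); T=(P-np.array(o["position"]))@Rt
    near=(abs(P[...,0]-.633)<.05)&(abs(P[...,1]+.211)<.05)
    for nm,lo,hi in(("floor",.033,.039),("lips",.043,.050)):
        m=(P[...,2]>lo)&(P[...,2]<hi)&near; q,k=comp(m,P); b=box(q[:,:2]); w=np.array([b[0]/1000,b[1]/1000,.04]); print(nm,len(q),np.round(b,1),"tool",((w-np.array(o["position"]))@Rt).round(4))
    m=(T[...,2]>-.030)&(T[...,2]<-.021)&(abs(T[...,0])<.0105)&(abs(T[...,1])<.03); q,k=comp(m,T)
    print("hs tool",len(q),"x",np.percentile(q[:,0],[1,99]).round(4),"y",np.percentile(q[:,1],[1,99]).round(4),"z",np.percentile(q[:,2],[2,50]).round(4),box(q[:,:2]))
E
python3 -c "
from h import *
hsframe()"
```

```text
floor 1385 [ 633.1 -210.4   23.4   39.6   10.5] tool [ 0.0018 -0.0856  0.1136]
lips 704 [ 632.9 -210.7   32.    48.1   10.2] tool [ 0.0015 -0.0853  0.1136]
hs tool 262 x [-0.0053 -0.0037] y [-0.0176  0.0178] z [-0.0287 -0.0274] (-4.4494547843933105, 0.3247966766357422, 1.5906730890274048, 36.95361328125, 0.32325679063796997)
```

```bash
python3 -c "
from h import *
c=load('wrist');P=cloud(c); o=manip.get_obs();Rt=R.from_quat(o['ee_rot']).as_matrix(); T=(P-np.array(o['position']))@Rt
m=(T[...,2]>-.030)&(T[...,2]<-.024)&(abs(T[...,0])<.013)&(abs(T[...,1])<.022); q=T[m]; print(len(q),np.round(box(q[:,:2]),2)); print(np.histogram(q[:,0],bins=26,range=(-.013,.013))[0])"
python3 -m pendant '[[[-0.6,3.5,-3],[-0.5,-0.2,-1.1],225],[[-0.6,3.5,-3],[0,0,0],225],[[0,0,-2],[0,0,0],225],[[0,0,0],[0,0,0],225],[[0,0,0],[0,0,0],225]]'
python3 -c "
from h import *
c=cam('wrist');st();save(c,'w27.png',s=1.5);hsframe()"
```

```text
1367 [-0.22  0.4  25.75 36.95  1.06]
[ 10  13  11  12  74 119   0  50 143  43   0  95 134   0   0 133  68   0
  60 140  42   0 117  80  11  12]
clock: 25.82
position: [0.6367, -0.2186, 0.0734]
ee_rot: [0.996, 0.09, 0.002, -0.0]
ft_force: [0.0, -0.6, 0.2]
grip_width: 0.217
t 25.875 pos [ 0.6365 -0.2189  0.0734] rv [0.984 0.179 0.005] [ 0.005  0.001 -1.   ] f [-0.2 -1.1 -1.3] g 0.21644835000077153 j [-0.32  0.68  0.85  1.52 -0.54  1.18  0.81]
floor 1332 [ 632.9 -210.    24.    36.8   10.6] tool [-0.0021 -0.0094  0.0334]
lips 681 [ 632.9 -209.9   32.1   47.1   10.1] tool [-0.0021 -0.0095  0.0334]
hs tool 261 x [0.0054 0.0071] y [-0.0178  0.0171] z [-0.0288 -0.0276] (6.264390468597412, -0.03571891784667969, 35.995914459228516, 1.5774493217468262, 89.64220428466797)
```

View pics/w27.png

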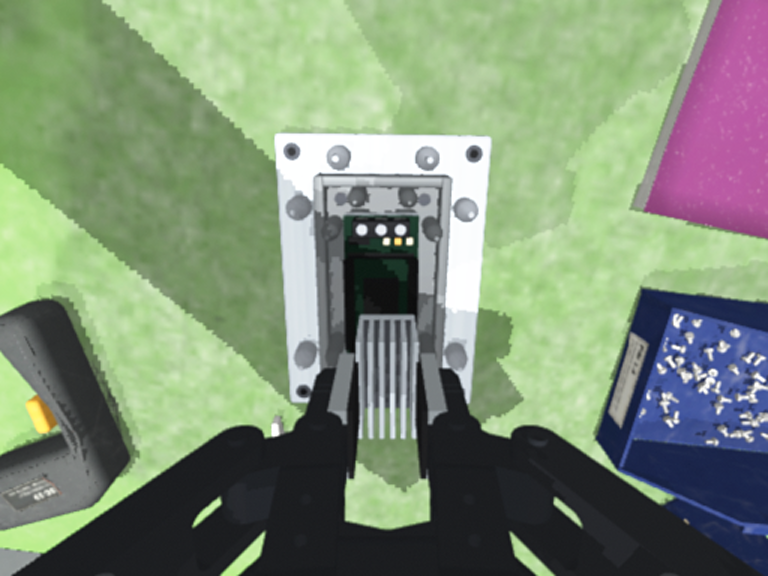

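```bash
python3 -m pendant '[[[-0.39,0.83,-0.5],[0,0.3,-0.2],225],[[0,0,-0.5],[0,0,0],225],[[0,0,0],[0,0,0],225],[[0,0,0],[0,0,0],225]]'
python3 -c "
from h import *
c=cam('wrist');st();save(c,'w28.png',(150,80,350,300),2.7);trayrel(rowmax=330)"
```

```text
clock: 26.38
position: [0.6329, -0.2119, 0.0644]
ee_rot: [0.996, 0.087, 0.001, 0.0]
ft_force: [-0.1, -0.8, -0.4]
grip_width: 0.212
t 26.425 pos [ 0.6328 -0.212   0.0644] rv [0.985 0.174 0.001] [ 0.001 -0.    -1.   ] f [-0.1 -0.  -0.2] g 0.21615702257872813 j [-0.33  0.68  0.85  1.54 -0.54  1.17  0.8 ]
n 2080 ymin -0.0552 -> yc -0.0022
y -0.055 x -0.0299 0.0315 mid 0.0008 w 0.0614
y -0.043 x -0.0301 0.0317 mid 0.0008 w 0.0618
y -0.031 x -0.0300 0.0317 mid 0.0009 w 0.0617
y -0.019 x -0.0301 0.0316 mid 0.0007 w 0.0617
y -0.007 x -0.0302 0.0317 mid 0.0007 w 0.0619
y 0.005 x -0.0299 0.0312 mid 0.0007 w 0.0611
```

View pics/w28.png

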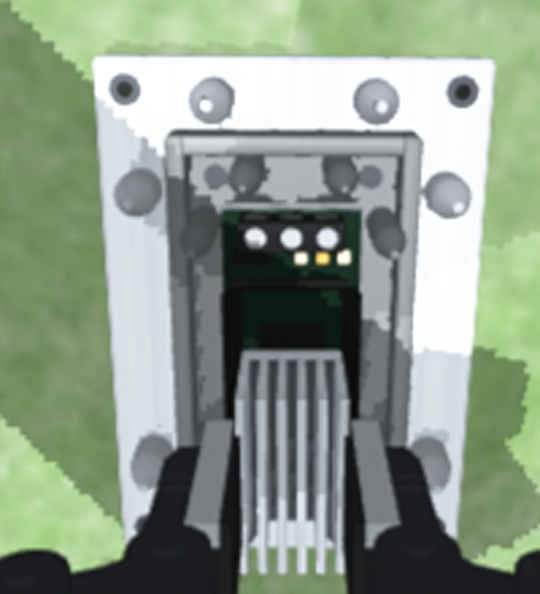

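```bash
python3 -m pendant '[[[0,0.13,-0.6],[0,0,0],225],[[0,0,-0.7],[0,0,0],225],[[0,0,-0.5],[0,0,0],225],[[0,0,0],[0,0,0],225]]'
python3 -c "
from h import *
c=cam('wrist');st();save(c,'w29.png',(150,80,350,300),2.7)"
```

```text
clock: 26.92
position: [0.6326, -0.2107, 0.0447]
ee_rot: [0.996, 0.087, 0.0, 0.0]
ft_force: [-0.2, -0.8, -1.3]
grip_width: 0.214
t 26.975 pos [ 0.6327 -0.2107  0.045 ] rv [0.985 0.174 0.001] [ 0.001 -0.    -1.   ] f [0.3 0.1 0.2] g 0.21676030952720315 j [-0.33  0.7   0.84  1.55 -0.56  1.14  0.81]
```

View pics/w29.png

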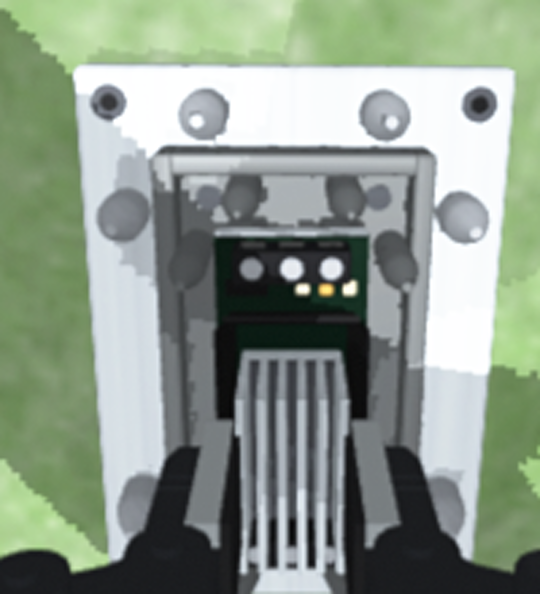

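```bash
python3 -m pendant '[[[0,0,-0.4],[0,0,0],225],[[0,0,-0.4],[0,0,0],225]]'
python3 -c "
from h import *
st()"
python3 -m pendant '[[[0,0,-0.3],[0,0,0],225],[[0,0,-0.2],[0,0,0],225]]'
python3 -c "
from h import *
st()"
```

```text
clock: 27.22
position: [0.6331, -0.2109, 0.037]
ee_rot: [0.996, 0.087, 0.001, 0.0]
ft_force: [0.5, 0.2, -0.8]
grip_width: 0.217
t 27.225 pos [ 0.6331 -0.2109  0.037 ] rv [0.985 0.174 0.002] [ 0.002 -0.001 -1.   ] f [ 0.5  0.2 -0.8] g 0.21708760344910458 j [-0.32  0.71  0.83  1.56 -0.57  1.12  0.81]
clock: 27.48
position: [0.6331, -0.211, 0.0325]
ee_rot: [0.996, 0.087, 0.001, 0.0]
ft_force: [-7.3, 4.4, 19.6]
grip_width: 0.215
t 27.475 pos [ 0.6331 -0.211   0.0325] rv [0.985 0.174 0.002] [ 0.002 -0.    -1.   ] f [-7.3  4.4 19.6] g 0.214616713375902 j [-0.32  0.72  0.83  1.56 -0.57  1.12  0.82]
```

```bash
python3 -m pendant '[[[0,0,0],[0,0,0],170],[[0,0,0],[0,0,0],150],[[0,0,0],[0,0,0],150],[[0,0,2],[0,0,0],150],[[0,0,4],[0,0,0],100],[[0,0,4],[0,0,0],50],[[0,-4,1],[0,0,0],0],[[0,-4,0],[0,0,0],0],[[0,0,0],[0,0,0],0],[[0,0,0],[0,0,0],0]]' 
python3 - <<'E'
from h import *
st(); c=cam("wrist"); P=cloud(c); save(c,"w30.png",(150,0,350,150),4)
m=(P[...,2]>.053)&(P[...,2]<.07)&(abs(P[...,0]-.634)<.03)&(abs(P[...,1]+.21)<.03);print("hs",m.sum(),np.round(box(P[m][:,:2]),1),np.percentile(P[m][:,2],[5,50,95]))
m=(P[...,2]>.022)&(P[...,2]<.030)&(abs(P[...,0]-.634)<.08)&(abs(P[...,1]+.21)<.08); q,_=comp(m,P); print("tray",np.round(box(q[:,:2]),1))
E
```

```text
clock: 28.72
position: [0.6343, -0.2931, 0.1556]
ee_rot: [0.996, 0.088, 0.004, 0.002]
ft_force: [0.5, -0.4, -0.0]
grip_width: 1.0
t 28.725 pos [ 0.6343 -0.2931  0.1556] rv [0.984 0.175 0.008] [ 0.008 -0.003 -1.   ] f [ 0.5 -0.4 -0. ] g 0.9996486580799446 j [-0.2   0.66  0.89  1.36 -0.52  1.34  0.87]
hs 721 [ 633.7 -211.5   19.7   36.    10.3] [0.05519133 0.0600359  0.06129516]
tray [ 632.9 -209.8   62.   105.6    9.8]
```

View pics/w30.png

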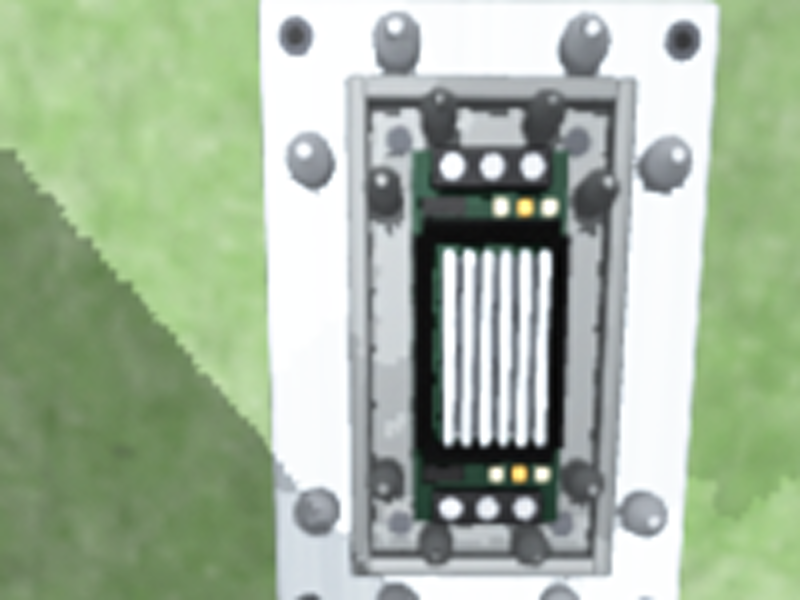

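```bash
python3 -m pendant '[[[-1.62,4.73,0],[0.2,0.4,-2],0],[[-1.62,4.73,0],[0,0,-2],0],[[-1.62,4.73,0],[0,0,-2],0],[[-1.62,4.73,0],[0,0,-2],0],[[-1.62,4.73,0],[0,0,-2],0],[[-1.62,4.73,0],[0,0,-2],0],[[-1.62,4.73,0],[0,0,-2],0],[[-1.62,4.73,0],[0,0,-2],0],[[-1.62,4.73,0],[0,0,-2],0],[[-1.62,4.73,0],[0,0,-2],0],[[-1.62,4.73,0],[0,0,-2],0],[[0,0,0],[0,0,0],0]]' 
python3 -m pendant '[[[0,3,0],[0,0,-2],0],[[0,0,0],[0,0,0],0],[[0,0,0],[0,0,0],0]]' 
python3 - <<'E'
from h import *
st(); c=cam("wrist"); P=cloud(c); save(c,"w31.png",s=1.5)
m=(P[...,2]>.030)&(P[...,2]<.045)&(abs(P[...,0]-.453)<.08)&(abs(P[...,1]-.334)<.08); q,_=comp(m,P); print(len(q),np.round(box(q[:,:2]),1),np.median(q[:,2]))
E
```

```text
clock: 30.28
position: [0.4427, 0.2554, 0.1568]
ee_rot: [0.995, -0.1, -0.001, -0.004]
ft_force: [-0.5, -0.5, -0.4]
grip_width: 1.0
clock: 30.65
position: [0.4418, 0.2858, 0.1573]
ee_rot: [0.993, -0.116, -0.002, -0.004]
ft_force: [0.5, -0.5, 0.7]
grip_width: 0.996
t 30.65 pos [0.4418 0.2858 0.1573] rv [ 0.973 -0.231 -0.004] [-0.002  0.009 -1.   ] f [ 0.5 -0.5  0.7] g 0.9957266782194696 j [-1.58  0.23  1.06  1.84 -0.23  1.19 -0.68]
7021 [453.5 336.3 106.1  62.   75.7] 0.038296143662171434
```

View pics/w31.png

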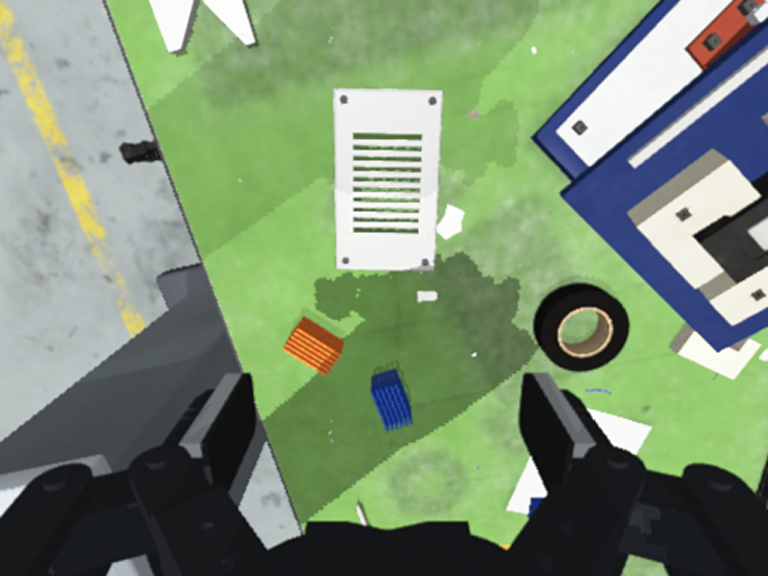

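```bash
python3 -m pendant '[[[0.55,2.5,-3],[-0.5,-0.1,-1],0],[[0.5,2.4,-3],[0,0,0],0],[[0,0,-2],[0,0,0],0],[[0,0,0],[0,0,0],0],[[0,0,0],[0,0,0],0]]' 
python3 - <<'E'
from h import *
st(); c=cam("wrist"); P=cloud(c); save(c,"w32.png",s=1.5)
m=(P[...,2]>.030)&(P[...,2]<.045)&(abs(P[...,0]-.453)<.08)&(abs(P[...,1]-.334)<.08); q,_=comp(m,P); print(len(q),np.round(box(q[:,:2]),1),np.median(q[:,2]))
E
```

```text
clock: 31.32
position: [0.4543, 0.3328, 0.0775]
ee_rot: [0.992, -0.127, 0.0, -0.002]
ft_force: [-0.4, -0.7, 0.8]
grip_width: 0.998
t 31.325 pos [0.4543 0.3328 0.0775] rv [ 0.968 -0.252 -0.   ] [ 0.001  0.004 -1.   ] f [-0.4 -0.7  0.8] g 0.998355131157344 j [-1.48  0.45  0.95  1.83 -0.42  1.07 -0.63]
11250 [453.7 336.5 106.2  62.2  75.4] 0.03831730074257729
```

View pics/w32.png

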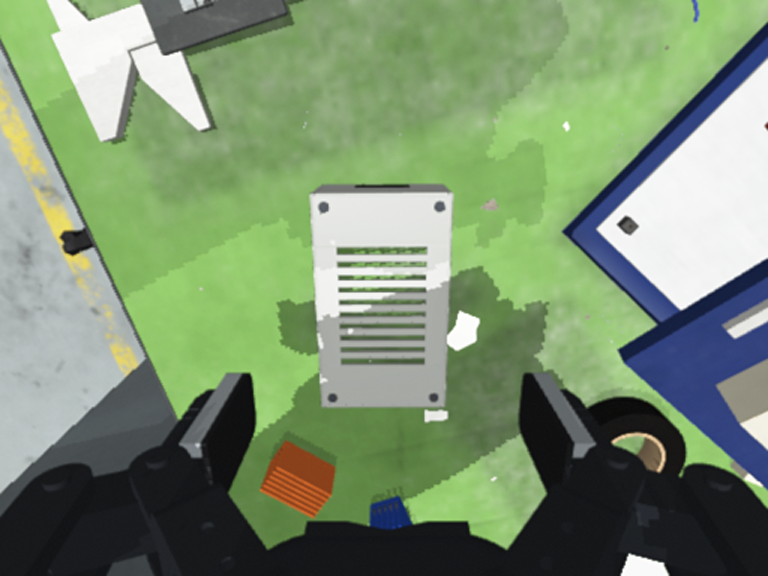

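```bash
python3 -m pendant '[[[-0.14,0.39,-2],[-0.2,0,0],20],[[0,0,-2],[0,0,0],20],[[0,0,-2],[0,0,0],20],[[0,0,0],[0,0,0],20]]' 
python3 - <<'E'
from h import *
st()
E
```

```text
clock: 31.88
position: [0.4524, 0.3367, 0.0142]
ee_rot: [0.992, -0.127, 0.0, -0.001]
ft_force: [0.0, -0.0, -0.2]
grip_width: 0.923
t 31.875 pos [0.4524 0.3367 0.0142] rv [ 0.968 -0.252  0.   ] [ 0.001  0.002 -1.   ] f [ 0.  -0.  -0.2] g 0.9231943182306757 j [-1.42  0.54  0.87  1.87 -0.5   0.97 -0.58]
```

```bash
python3 -m pendant '[[[0.05,0,-1.5],[0,0,0],20],[[0,0,-1.1],[0,0,0],20],[[0,0,0],[0,0,0],60],[[0,0,0],[0,0,0],110],[[0,0,0],[0,0,0],110],[[0,0,0],[0,0,0],110],[[0,0,0],[0,0,0],110]]' 50
python3 - <<'E'
from h import *
st(); c=cam("wrist"); save(c,"w33.png",s=1.5)
E
```

```text
clock: 32.75
position: [0.4537, 0.3369, -0.0127]
ee_rot: [0.992, -0.127, 0.001, -0.002]
ft_force: [0.4, -0.4, -1.2]
grip_width: 0.719
t 32.75 pos [ 0.4537  0.3369 -0.0127] rv [ 0.968 -0.253  0.001] [ 0.002  0.003 -1.   ] f [ 0.4 -0.4 -1.2] g 0.7194772262768541 j [-1.39  0.58  0.84  1.88 -0.54  0.92 -0.55]
```

View pics/w33.png

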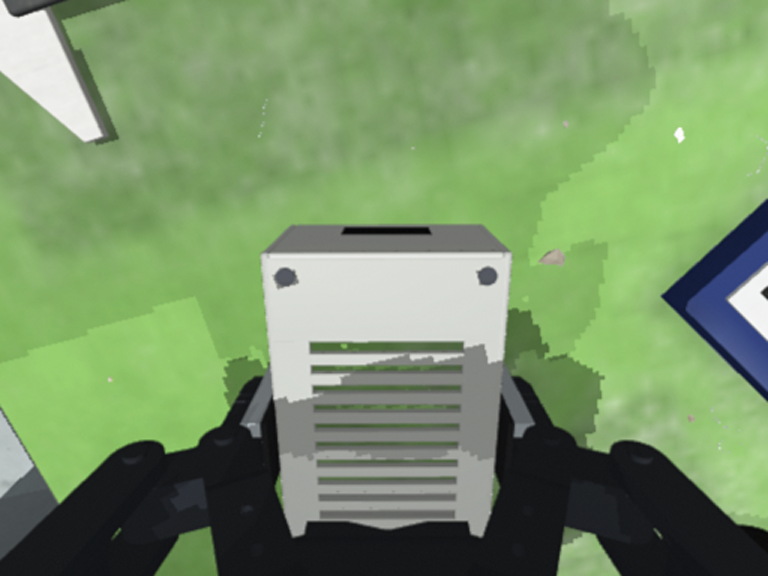

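```bash
python3 -m pendant '[[[0,0,2],[0,0,0],110],[[0,0,5],[0,0,0],110],[[0,0,5],[0,0,0],110],[[0,0,5],[0,0,0],110],[[1.47,-4.8,0],[0,0,1.88],110],[[1.47,-4.8,0],[0,0,1.88],110],[[1.47,-4.8,0],[0,0,1.88],110],[[1.47,-4.8,0],[0,0,1.88],110],[[1.47,-4.8,0],[0,0,1.88],110],[[1.47,-4.8,0],[0,0,1.88],110],[[1.47,-4.8,0],[0,0,1.88],110]]' 
python3 -c "
from h import *
st()"
```

```text
clock: 34.17
position: [0.5587, -0.0081, 0.1758]
ee_rot: [1.0, -0.008, 0.004, -0.007]
ft_force: [-0.1, 0.6, -2.0]
grip_width: 0.715
t 34.175 pos [ 0.5587 -0.0081  0.1758] rv [ 1.    -0.016  0.008] [ 0.008  0.013 -1.   ] f [-0.1  0.6 -2. ] g 0.7150700107939735 j [-0.95  0.33  1.08  1.74 -0.32  1.25  0.19]
```

```bash
python3 -m pendant '[[[1.45,-4.8,0],[-0.5,0.3,1.8],110],[[1.45,-4.8,0],[0,0,1.8],110],[[1.45,-4.8,0],[0,0,1.8],110],[[1.45,-4.8,0],[0,0,1.8],110],[[1.45,-4.8,0],[0,0,1.8],110],[[1.45,-4.6,0],[0,0,1.7],110],[[0,0,0],[0,0,0],110],[[0,0,0],[0,0,0],110]]' 
python3 -c "
from h import *
c=cam('wrist');st();save(c,'w34.png',s=1.5);trayrel(rowmax=225)"
```

```text
clock: 35.17
position: [0.6456, -0.3103, 0.1867]
ee_rot: [0.996, 0.085, 0.003, -0.0]
ft_force: [0.4, 0.2, -1.4]
grip_width: 0.715
t 35.225 pos [ 0.6453 -0.3105  0.1868] rv [0.986 0.169 0.006] [ 0.006  0.    -1.   ] f [ 0.2 -0.3 -1.7] g 0.7225079764619825 j [-0.15  0.69  0.91  1.26 -0.54  1.43  0.88]
n 1793 ymin -0.1541 -> yc -0.1011
y -0.154 x -0.0267 0.0343 mid 0.0038 w 0.0610
y -0.142 x -0.0272 0.0348 mid 0.0038 w 0.0620
y -0.130 x -0.0267 0.0343 mid 0.0038 w 0.0611
y -0.118 x -0.0269 0.0347 mid 0.0039 w 0.0616
y -0.106 x -0.0272 0.0343 mid 0.0035 w 0.0615
y -0.094 x -0.0266 0.0348 mid 0.0041 w 0.0613
y -0.082 x -0.0268 0.0341 mid 0.0037 w 0.0610
y -0.070 x -0.0272 0.0346 mid 0.0037 w 0.0618
```

View pics/w34.png

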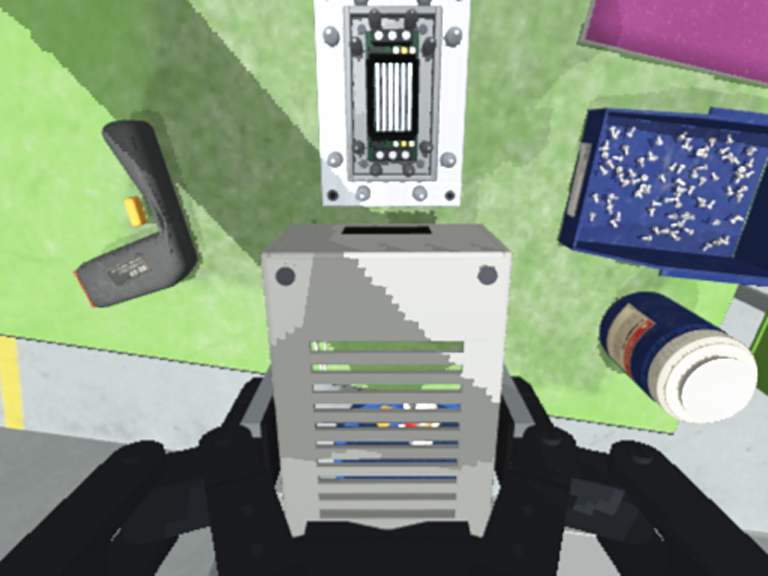

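```bash
python3 -c "
from h import *
c=load('wrist');P=cloud(c); o=manip.get_obs();Rt=R.from_quat(o['ee_rot']).as_matrix(); T=(P-np.array(o['position']))@Rt
m=(abs(T[...,2]+.0507)<.004)&(abs(T[...,0])<.05)&(abs(T[...,1])<.07)&(np.arange(384)[:,None]<345); q,_=comp(m,T); print(len(q),np.percentile(q[:,1],[.5]),np.median(q[:,2]))
for y0 in np.arange(-.05,.04,.012):
    k=q[(q[:,1]>y0)&(q[:,1]<y0+.012)]
    if len(k)>30: a,b=np.percentile(k[:,0],[.5,99.5]); print('%.3f %.4f %.4f mid %.4f'%(y0,a,b,(a+b)/2))
"
```

```text
25523 [-0.05296195] -0.05108107105076617
-0.050 -0.0297 0.0312 mid 0.0008
-0.038 -0.0296 0.0313 mid 0.0008
-0.026 -0.0296 0.0314 mid 0.0009
-0.014 -0.0425 0.0444 mid 0.0010
-0.002 -0.0298 0.0318 mid 0.0010
0.010 -0.0294 0.0317 mid 0.0011
0.022 -0.0293 0.0315 mid 0.0011
```

```bash
python3 -m pendant '[[[-0.45,3.1,-2],[0,0.3,0],110],[[-0.45,3.1,-3],[0,0,0],110],[[-0.4,3,-3],[0,0,0],110],[[0,0,-2],[0,0,0],110],[[0,0,0],[0,0,0],110],[[0,0,0],[0,0,0],110]]' 
python3 -c "
from h import *
c=cam('wrist');st();save(c,'w35.png',s=1.5);trayrel(rowmax=225)"
```

```text
clock: 35.98
position: [0.633, -0.2098, 0.0892]
ee_rot: [0.996, 0.088, 0.003, 0.0]
ft_force: [0.3, 0.8, -2.0]
grip_width: 0.72
t 36.025 pos [ 0.633  -0.21    0.0893] rv [0.984 0.176 0.006] [ 0.006  0.    -1.   ] f [ 0.7 -0.8 -1.5] g 0.7172431919804896 j [-0.36  0.66  0.89  1.53 -0.54  1.21  0.8 ]
n 815 ymin -0.0531 -> yc -0.0001
y -0.053 x -0.0305 0.0308 mid 0.0002 w 0.0613
y -0.041 x -0.0305 0.0311 mid 0.0003 w 0.0617
```

View pics/w35.png

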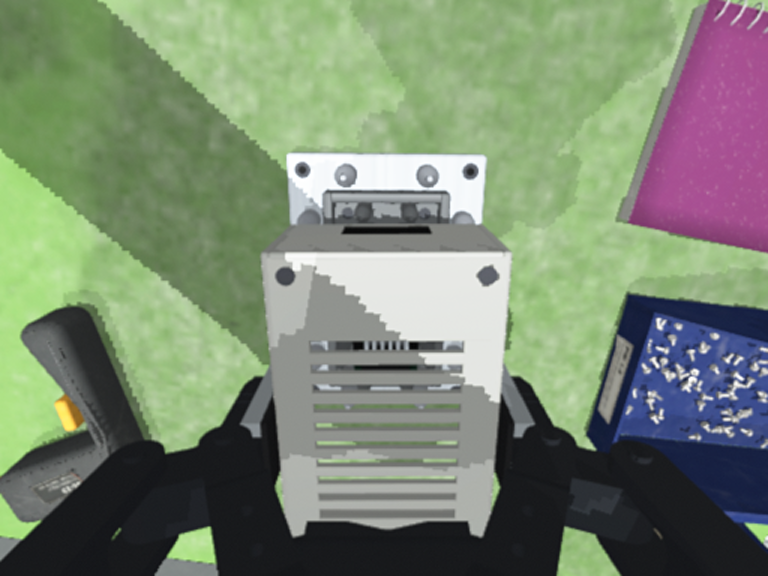

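```bash
python3 -m pendant '[[[-0.07,0,-0.8],[0,0.3,-0.3],110],[[0,0,-0.8],[0,0,0],110],[[0,0,0],[0,0,0],110]]' 
python3 -c "
from h import *
c=cam('wrist');st();trayrel(rowmax=225)"
```

```text
clock: 36.4
position: [0.6325, -0.212, 0.0735]
ee_rot: [0.996, 0.084, 0.001, 0.0]
ft_force: [0.1, -0.3, -2.1]
grip_width: 0.719
t 36.45 pos [ 0.6326 -0.2121  0.0739] rv [0.986 0.168 0.002] [ 0.002 -0.001 -1.   ] f [-0.3  0.5 -1.4] g 0.7149965459994081 j [-0.35  0.68  0.88  1.53 -0.55  1.18  0.8 ]
n 930 ymin -0.0552 -> yc -0.0022
y -0.055 x -0.0301 0.0313 mid 0.0006 w 0.0613
y -0.043 x -0.0300 0.0313 mid 0.0006 w 0.0613
```

```bash
python3 -m pendant '[[[-0.06,0.19,-0.4],[0,0,0],110],[[0,0,-0.4],[0,0,0],110],[[0,0,0],[0,0,0],110]]' 
python3 -c "
from h import *
c=cam('wrist');st();trayrel(rowmax=225)"
```

```text
clock: 36.83
position: [0.6321, -0.2102, 0.0655]
ee_rot: [0.996, 0.084, 0.001, 0.001]
ft_force: [0.3, -0.2, -2.0]
grip_width: 0.717
t 36.875 pos [ 0.6322 -0.2102  0.0658] rv [0.986 0.168 0.003] [ 0.003 -0.001 -1.   ] f [-0.7  0.4 -2.4] g 0.7165718971432466 j [-0.35  0.69  0.87  1.54 -0.56  1.17  0.8 ]
n 931 ymin -0.0533 -> yc -0.0003
y -0.053 x -0.0299 0.0314 mid 0.0007 w 0.0613
```

```bash
python3 -m pendant '[[[0,0,-0.6],[0,0,0],110],[[0,0,-0.6],[0,0,0],110],[[0,0,-0.6],[0,0,0],110],[[0,0,-0.5],[0,0,0],110],[[0,0,-0.5],[0,0,0],110]]' 
python3 -c "
from h import *
st()"
```

```text
clock: 37.5
position: [0.6323, -0.2102, 0.036]
ee_rot: [0.996, 0.084, 0.001, 0.001]
ft_force: [-0.5, 0.1, -1.9]
grip_width: 0.717
t 37.5 pos [ 0.6323 -0.2102  0.036 ] rv [0.986 0.168 0.003] [ 0.003 -0.001 -1.   ] f [-0.5  0.1 -1.9] g 0.7167108540945879 j [-0.33  0.72  0.85  1.56 -0.58  1.12  0.82]
```

```bash
python3 -m pendant '[[[0,0,-0.6],[0,0,0],110],[[0,0,-0.6],[0,0,0],110],[[0,0,-0.6],[0,0,0],110],[[0,0,-0.3],[0,0,0],110]]' 
python3 -c "
from h import *
st()"
```

```text
clock: 38.0
position: [0.6322, -0.2102, 0.0132]
ee_rot: [0.996, 0.084, 0.001, 0.001]
ft_force: [0.3, -0.7, -0.5]
grip_width: 0.716
t 38.0 pos [ 0.6322 -0.2102  0.0132] rv [0.986 0.168 0.002] [ 0.003 -0.001 -1.   ] f [ 0.3 -0.7 -0.5] g 0.715887220235831 j [-0.32  0.74  0.83  1.58 -0.6   1.09  0.83]
```

```bash
python3 -m pendant '[[[0,0,-0.2],[0,0,0],110]]' 
python3 -c "
from h import *
st()"
```

```text
clock: 38.12
position: [0.6322, -0.2102, 0.0129]
ee_rot: [0.996, 0.084, 0.001, 0.0]
ft_force: [-12.9, 6.5, 31.0]
grip_width: 0.717
t 38.125 pos [ 0.6322 -0.2102  0.0129] rv [0.986 0.168 0.003] [ 0.003  0.    -1.   ] f [-12.9   6.5  31. ] g 0.7171160766533853 j [-0.32  0.74  0.83  1.58 -0.6   1.09  0.83]
```

Firm contact at the expected seating height. Release and retreat to inspect.

```bash
python3 -m pendant '[[[0,0,0],[0,0,0],50],[[0,0,0],[0,0,0],0],[[0,0,0],[0,0,0],0],[[0,0,0],[0,0,0],0],[[0,0,2],[0,0,0],0],[[0,0,4],[0,0,0],0],[[0,0,5],[0,0,0],0],[[0,-4,3],[0,0,0],0],[[0,-4,0],[0,0,0],0],[[0,0,0],[0,0,0],0],[[0,0,0],[0,0,0],0]]' 
python3 - <<'E'
from h import *
st(); c=cam("wrist"); P=cloud(c); save(c,"w36.png",s=1.5)
m=(P[...,2]>.055)&(P[...,2]<.075)&(abs(P[...,0]-.634)<.08)&(abs(P[...,1]+.21)<.08); q,_=comp(m,P); print("hood",np.round(box(q[:,:2]),1),np.percentile(q[:,2],[5,50,95]))
A=np.c_[q[:,:2]-q[:,:2].mean(0),np.ones(len(q))]; print(np.linalg.lstsq(A,q[:,2],rcond=None)[0])
c=cam("side"); save(c,"s5.png",(170,90,330,200),5); c=cam("top"); save(c,"top5.png",s=1.5)
E
```

```text
clock: 39.5
position: [0.6331, -0.2926, 0.1673]
ee_rot: [0.996, 0.085, 0.005, 0.002]
ft_force: [0.5, 0.6, -0.5]
grip_width: 0.999
t 39.5 pos [ 0.6331 -0.2926  0.1673] rv [0.985 0.17  0.009] [ 0.009 -0.004 -1.   ] f [ 0.5  0.6 -0.5] g 0.9988438202595953 j [-0.21  0.66  0.91  1.35 -0.52  1.36  0.87]
hood [ 632.6 -210.7   62.   105.4   10. ] [0.06276027 0.06420574 0.06539928]
[-0.00117473 -0.00028215  0.0641129 ]
```

View pics/w36.png

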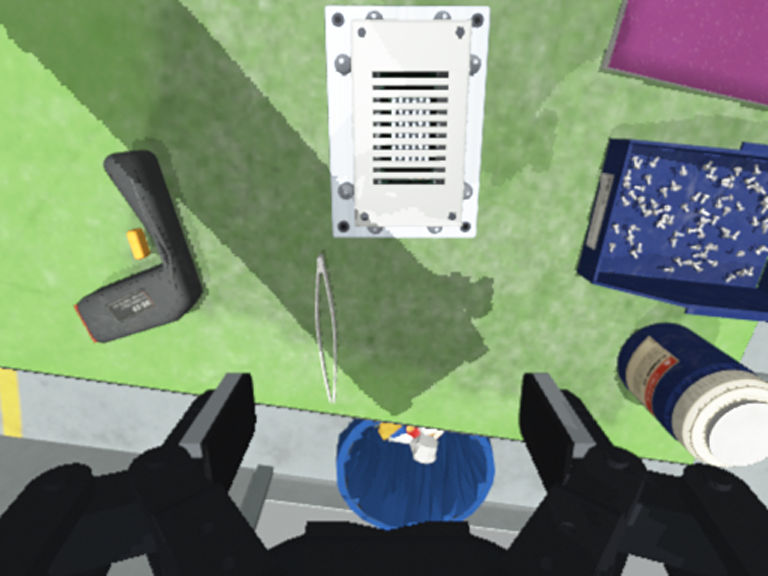

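View pics/s5.png

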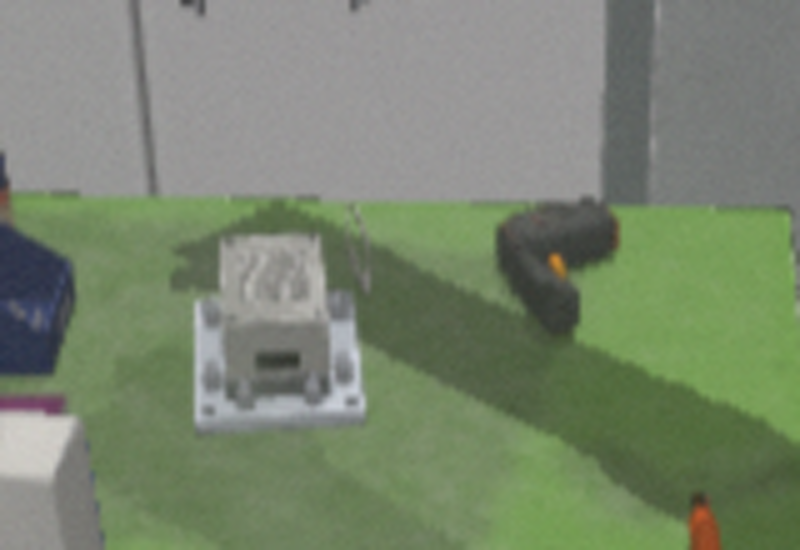

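View pics/top5.png

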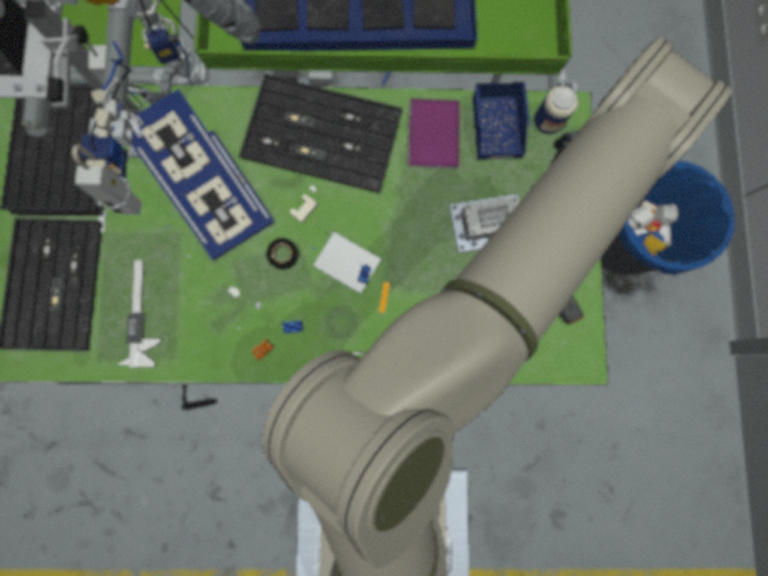

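Hood top is at 64 mm (12+14+38), level to about 0.1°, and centred on the tray. The bystanders have not moved and the gripper is clear, so I'm handing in.

```bash
python3 -c "
from workcell import manip
print(manip.hand_in())"
```

```text
the job is handed in; nothing more can be done
None
```

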